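# Show the fish tin to the code reader

## Robot

A 6-joint arm with a two-finger parallel gripper is mounted at the origin on a cart in front of the work surface, level with it; the furniture and walls round the work are solid. World frame = base frame: x ahead of the robot, y to its left, z up, the work surface at z = 0. Lengths are in m, angles in rad, forces in N, time in s.
With the tool pointing down it reaches from about 0.225 to 0.875 m from the base axis. Payload 3.4 kg.
Tool frame: the origin (TCP) lies at the very end of the fingers, on their centre line; the grasp point (between the pads) lies 19 mm behind it; z points along the fingers, y is the line along which they close (so a half turn about z gives the same grasp; the last joint's range is limited). The gripper opens to 85 mm and grips with 20 to 120 N. Pads are 22 mm wide; open, the fingers measure 114 mm over their backs; the gripper's body (76 mm by 85 mm) begins 54 mm behind the grasp point. The pads swing forward as they close: fully open they stand 13 mm farther back than shut.
Start: joints at [-1.252, 0.276, 1.505, -0, 1.361, -0.121], TCP at [0.245, -0.52, 0.205] pointing down, gripper open.
Joint ranges: [-2.89, 2.89], [-0.75, 2.08], [0.22, 2.7], [-1.18, 4.32], [0.11, 2.71], [-2.7, 2.7]. Speed limits (rad/s): [2.57, 2.57, 3.14, 3.14, 3.14, 3.14].

## Interface

Orientations are given as a unit quaternion [w, x, y, z].
In Python, from rig import get_state, optics, sign_off gives the robot as it stands.
- The arm moves only by the tool send_rows, never from a script. Its argument "increments" is a list of rows, each an object with "gripper": the gripper's target within -1 to 1 (shut at 1, half-way at 0, fully open at -1); "linear": the shift along the world's x, y, z in m, a list of three; "delta_rot": the turn, a rotation vector about the world's x, y, z in rad, a list of three. In form: [{"gripper": gripper, "linear": [dx, dy, dz], "delta_rot": [rx, ry, rz]}, ...]. A call has 1 to 8 rows; each row is the pose to reach, as a shift and turn from the pose commanded when the call began; what a row does not reach only later rows make up. A row lasts 1/10 s, in which the tool goes at most 50 mm and 8.59 degrees, less where a joint would pass 70% of its speed; a pose out of reach is approached as far as the arm can. A call with a gripper value outside its range is refused whole. The fingers move at their own pace and stop on an object; "newtons" is the grip in N (left out, the last holds). Time passes only in rows, so rows that repeat a pose let the fingers close. It gives the time, the measured TCP pose, the force, the opening and the grip force at its end, in the units of the state.
- get_state(): the state, without advancing time (a new reading comes with each control period).
- optics.get_image(name): name is "scene" or "side" or "wrist"; returns a dict with "pixels" (400x640x3 uint8, blue, green, red), "K" (3x3 intrinsics, pixels), "rvec" (rotation vector, rad) and "tvec" (3), from world to camera coordinates, as OpenCV has them; the wrist camera has in their place "T_tool_cam" (4x4, takes a point from camera to tool coordinates, whose origin is the TCP and whose axes are the flange's). Camera axes: x right, y down, z forward; pixel columns grow to the right and rows downward; lengths in m; the calibration is good to about 2 mm. A picture is of the moment at which its call begins: read the wrist's pose just before it. There is no depth.
- sign_off(): hands the job in; it is judged then, once.
The state is a dict: "clock": time; "qpos": joint angles; "qd": joint speeds; "effort": joint torques, N m; "position": TCP position; "ee_rot": TCP orientation; "contact_force": force on the tool from outside, world axes, zero at the start; "moment": the same for the moment, N m; "width": finger opening in m; "gripper_force": force on a finger pad.
Only numpy, scipy, OpenCV 4.12 (cv2) and the standard library are available. Lean on these libraries where they do the work, as an engineer would, in place of code of your own. Each camera call takes 0.05 s, during which the arm holds its last target. There are 200 camera calls.

## Task

Prise up the lid of the white storage box with the blade of the palette knife, not with the fingers, swing it open until it stands upright or further, and lay the knife back down on the worktop. Then take the flat oblong fish tin out of the box and hold it up to the code reader: lid side up, underside squarely facing the reader's window, centred on it and 11 cm away from it, the tin's long side along the window's long side. The program finishes while still holding the tin there, steady, touching nothing but the gripper; leave the lid open and the other things where they are, in the box and on the worktop.

Things in the scene. Friction and masses are not known exactly. Their poses are not given: they have to be found in the camera images.
- box: White oblong storage box, fixed, 150 (x) x 230 (y) mm, 45 high, open-topped under its lid; walls and floor 4 mm. Origin: centre of underside, z up; -x is the front, where the lid opens (faces the robot's right, within 15 degrees); +x is the hinge side. A tea light and a matchbox lie in its -y end (farthest from the robot), between y = -60 and -108 mm.
- lid (a joint): Angle of the box's lid: 0 shut, 1.57 upright, stops at 1.75. Flat white plate, 4 mm thick, 164 mm from hinge line to front edge, 234 mm wide, no handle or catch. The hinge is stiff: the lid stays where it is left; lifting it at the front edge takes about 1.5 N.
- lid_hinge (a point): Middle of the hinge line, at [75, 0, 46] mm in the box's frame, level with the lid's underside when shut; axes as the box; the hinge line runs along y.
- lid_lip (a point): Middle of the front lower edge of the lid, moving with it. The lid juts out 14 mm beyond the box's front wall, its underside 46 mm above the worktop when shut, with nothing below it. Its x runs from this edge to the hinge, z out of the lid's outer face.
- knife: Palette knife lying flat, 90 g. Origin: underside of the wooden handle at mid-length; x towards the blade (about the room's +y), z up. Handle 110 mm long (x -55 to 55), 20 wide, 16 high. Stiff flat steel blade from there to x = 160 mm (its rounded tip, to 165, is only for show), 24 wide, 2.5 thick, its faces at z = 7 and 9.5 mm.
- knife_tip (a point): Middle of the blade's front edge on its upper face, at [160, 0, 9.5] mm in the knife's frame.
- fish_tin: Flat oblong fish tin, 63 mm (x) by 105 mm (y) by 26 mm high, 150 g, lying right way up on the box's floor (4 mm above the worktop), its long side about along the box's x. Origin: centre of its underside; z up out of its lid. Sides slope slightly; take it across its 63 mm width.
- reader: Code reader, fixed to the worktop: a grey round foot of 80 mm diameter with a short post that carries the tilting head. Origin: centre of the underside of the foot; z up; -x is the side towards which the head leans.
- reader_head (a joint): Lean of the reader's head: 0 is window straight up, 0.3 leaning 0.3 rad to the reader's -x (roughly to the robot). Stiff; leave it. Head: grey block 62 x 112 x 26 mm on an axle 50 mm above the worktop; its dark oblong window (50 x 98 mm) is 30 mm from the axle.
- view (a point): The point in the air in front of the window, on its centre line, 110 mm from the window (140 mm from the axle), where the centre of the tin's underside shall be. z is the direction in which the window looks (up and leaning), y runs along the window's long side.
- tea_light: Tea light in the box, 38 mm round, 15 mm high; origin under its centre. Leave it in the box.
- matchbox: Matchbox in the box, 38 x 55 x 17 mm; origin under its centre. Leave it in the box.
- salt_shaker: Salt shaker, 44 mm round, 90 mm high, on the worktop beyond the box; leave it.
- garlic: Garlic bulb, 52 mm, on the worktop at the left; leave it.
- tape_roll: Dark roll of tape lying flat, 55 mm, 19 mm high, at the right; leave it.

How it is judged:
On the way, in this order (a step that is already met when the one before it is completed fails the run):
1. the knife lifts the lid: lid past 0.3 rad with the knife bearing on it (value of joint lid between 0.3 and 1.2 rad and contact force between knife and lid above 0.1 N), for 0.05 s.
2. the lid stands upright or further (at least 1.45 rad) (value of joint lid above 1.45 rad), for 0.1 s.
3. the knife is let go and lies on the worktop (height (world z) of knife between -0.006 and 0.012 m and angle between knife's own z axis and vertical below 0.2 rad and contact force between knife and the fingers below 0.05 N and linear speed of knife below 0.05 m/s), for 0.2 s.
At the end, for the whole second after the job is handed in: Tin held still, lid side up, underside centre within 20 mm of the point 110 mm before the window, square to it and long side along it within 0.17 rad each; clear of the reader; lid over 1.4 rad; knife flat on the worktop, let go; other things within 40 mm of their starts (distance between fish_tin and view below 0.02 m and angle between the z axis of fish_tin and the z axis of view, either way round below 0.17 rad and angle between the y axis of fish_tin and the y axis of view, either way round below 0.17 rad and angle between fish_tin's own z axis and vertical below 1.2 rad and height (world z) of fish_tin above 0.1 m and contact force between fish_tin and the fingers above 1 N and contact force between fish_tin and reader below 0.1 N and linear speed of fish_tin below 0.03 m/s and angular speed of fish_tin below 0.2 rad/s and value of joint lid above 1.4 rad and height (world z) of knife between -0.006 and 0.012 m and angle between knife's own z axis and vertical below 0.2 rad and contact force between knife and the fingers below 0.05 N and distance of each of salt_shaker, garlic, tape_roll, tea_light, matchbox from where it was at the start of the episode below 0.04 m); the arm keeps its last pose, push and grip.
It fails at once if the fingers push the lid while it is less than 0.3 rad open (over 1 N) (contact force between the fingers and lid above 1 N and value of joint lid below 0.3 rad).
It fails at once if the reader's head is pushed (over 5 N) (contact force between anything else and reader_head above 5 N).
It fails at once if another thing is moved by more than 40 mm (distance of any of salt_shaker, garlic, tape_roll, tea_light, matchbox from where it was at the start of the episode above 0.04 m).
It also fails if it takes over 64 s, if anything falls off the work surface, if the arm or the gripper's body presses on something with over 40 N, if the wrist force passes 120 N, or if a joint passes its speed limit or range.

## Working session

There is one attempt and no reset: what is moved stays moved. The work goes in short steps, Python scripts to look and compute and a tool call to move; the robot and the scene stay as the last step left them, time stands still between calls to the robot, and variables do not carry over. Pictures are saved under pics/ and viewed, at most 11 in all, crops included, and the job is handed in when it is done.

Besides the shell and the picture viewer there is one more tool, called after "Request:" by a JSON object that holds its "op" and its "data", one argument or row to a line. send_rows: Moves the arm, as the interface text tells. Its arguments: {"type":"object","properties":{"increments":{"type":"array"},"newtons":{"type":"number"}},"required":["increments"]}

```bash
mkdir -p pics; cat > h.py <<'E'
import numpy as np, cv2
from scipy.spatial.transform import Rotation as R
from rig import get_state, optics, sign_off
def cam(name):
    s=get_state(); d=optics.get_image(name); K=np.array(d["K"])
    if name=="wrist":
        T=np.array(d["T_tool_cam"]); q=s["ee_rot"]; Rt=R.from_quat([q[1],q[2],q[3],q[0]]).as_matrix()
        Rc=Rt@T[:3,:3]; c=Rt@T[:3,3]+np.array(s["position"])
    else:
        Rw=cv2.Rodrigues(np.array(d["rvec"],float))[0]; Rc=Rw.T; c=-Rw.T@np.array(d["tvec"],float).ravel()
    return np.array(d["pixels"]),K,Rc,c
def ray(C,uv):
    _,K,Rc,c=C; r=Rc@np.linalg.inv(K)@np.array([uv[0],uv[1],1.]); return c,r/np.linalg.norm(r)
def onz(C,uv,z):
    c,r=ray(C,uv); return c+r*(z-c[2])/r[2]
def proj(C,p):
    _,K,Rc,c=C; v=K@(Rc.T@(np.array(p)-c)); return v[:2]/v[2]
def tri(C1,u1,C2,u2):
    c1,r1=ray(C1,u1);c2,r2=ray(C2,u2)
    A=np.stack([r1,-r2],1);t=np.linalg.lstsq(A,c2-c1,rcond=None)[0]
    a,b=c1+r1*t[0],c2+r2*t[1]; return (a+b)/2,np.linalg.norm(a-b)
E
python3 - <<'E'
from h import *
print(get_state())
for n in ["scene","side","wrist"]:
    C=cam(n); cv2.imwrite(f"pics/{n}0.png",C[0]); print(n,C[3].round(3),C[2][:,2].round(2))
E
```

```text
{'clock': 0.0, 'qpos': array([-1.25201371e+00,  2.76637735e-01,  1.50615495e+00,  2.09794924e-05,
        1.36071283e+00, -1.21003214e-01]), 'qd': array([-0.00212483,  0.0009389 , -0.0019717 ,  0.00034114, -0.00146938,
       -0.00114608]), 'effort': array([-1.86589328e-03, -4.16780376e+01, -2.45808667e+01, -4.64347722e-04,
        1.09971355e-02, -1.24210121e-05]), 'position': array([ 0.24461843, -0.51972042,  0.20410671]), 'ee_rot': array([-9.52766210e-04,  9.75920846e-01,  2.18122872e-01, -8.42197226e-05]), 'contact_force': array([ 0.14108507, -0.89110742, -0.05773969]), 'moment': array([-0.01337771,  0.02279261,  0.04044569]), 'gripper_force': 0.0, 'width': 0.0855591943991846}
scene [-0.468 -0.964  0.869] [ 0.62  0.61 -0.48]
side [-0.332  0.645  1.07 ] [ 0.57 -0.49 -0.66]
wrist [ 0.309 -0.491  0.374] [-0.25 -0.12 -0.96]
```

View pics/scene0.png

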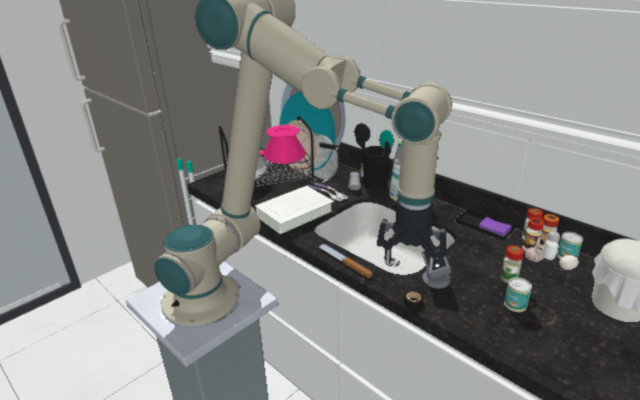

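View pics/side0.png

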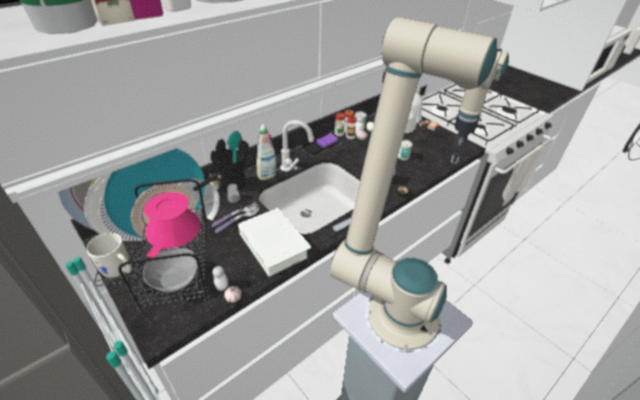

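View pics/wrist0.png

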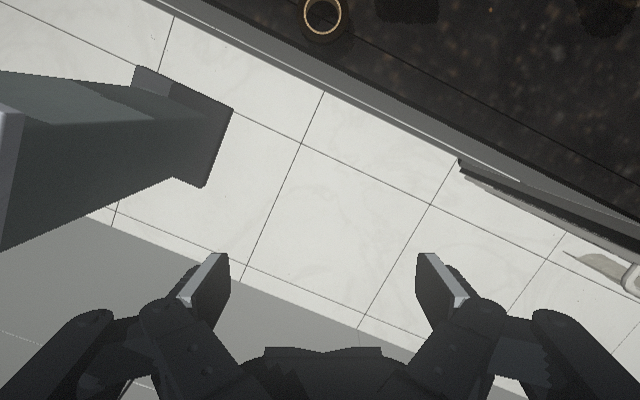

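The scene picture shows the box lid around (293,207), the knife from (322,246) to (371,274), and the reader behind the gripper near (437,275). The side picture shows the lid at (275,240), the garlic at (233,294) and the blade at (345,225). The wrist picture shows mostly floor, with the tape roll at (322,12).

```bash
python3 - <<'E'
from h import *
for n,b in [("scene",(250,180,220,120)),("side",(200,190,170,100))]:
    C=cam(n); im=C[0]; x,y,w,h=b
    hsv=cv2.cvtColor(im,cv2.COLOR_BGR2HSV)
    sub=hsv[y:y+h,x:x+w]
    for nm,m in [("brown",cv2.inRange(sub,(5,110,50),(20,255,230))),("white",cv2.inRange(sub,(0,0,185),(180,50,255)))]:
        cs=cv2.findContours(m,0,2)[0]
        for c in sorted(cs,key=cv2.contourArea)[-2:]:
            if cv2.contourArea(c)<30: continue
            c=c+np.array([x,y]); 
            ap=cv2.approxPolyDP(c,4,True).reshape(-1,2)
            z=.009 if nm=="brown" else .05
            print(n,nm,cv2.contourArea(c),[(tuple(map(int,p)),onz(C,p,z)[:2].round(3).tolist()) for p in ap][:12])
    cv2.imwrite(f"pics/{n}1.png",cv2.resize(im[y:y+h,x:x+w],None,fx=3.6,fy=3.6,interpolation=2))
E
```

```text
scene brown 211.5 [((344, 259), [0.401, -0.186]), ((371, 276), [0.392, -0.301]), ((371, 271), [0.411, -0.286])]
scene white 1344.5 [((344, 246), [0.41, -0.178]), ((393, 272), [0.407, -0.367]), ((410, 273), [0.436, -0.405]), ((424, 265), [0.494, -0.414]), ((415, 253), [0.526, -0.361]), ((394, 246), [0.513, -0.292]), ((392, 257), [0.463, -0.322]), ((400, 264), [0.451, -0.36]), ((388, 267), [0.416, -0.343]), ((383, 249), [0.478, -0.277]), ((367, 231), [0.524, -0.177])]
scene white 1403.5 [((332, 201), [0.594, 0.045]), ((305, 186), [0.611, 0.204]), ((256, 206), [0.385, 0.224]), ((283, 223), [0.373, 0.064])]
side white 1044.5 [((369, 255), [0.213, -0.061]), ((355, 255), [0.243, -0.024]), ((342, 243), [0.311, -0.026]), ((275, 289), [0.3, 0.266]), ((333, 255), [0.29, 0.034]), ((331, 271), [0.243, 0.084]), ((356, 283), [0.158, 0.054])]
side white 5351.0 [((369, 190), [0.454, -0.306]), ((315, 190), [0.59, -0.135]), ((282, 209), [0.582, 0.035]), ((240, 223), [0.617, 0.198]), ((240, 233), [0.574, 0.224]), ((269, 274), [0.36, 0.247]), ((271, 266), [0.382, 0.224]), ((309, 247), [0.369, 0.075]), ((300, 232), [0.444, 0.055]), ((312, 231), [0.421, 0.019]), ((353, 208), [0.417, -0.181]), ((353, 217), [0.381, -0.146])]
```

View pics/scene1.png

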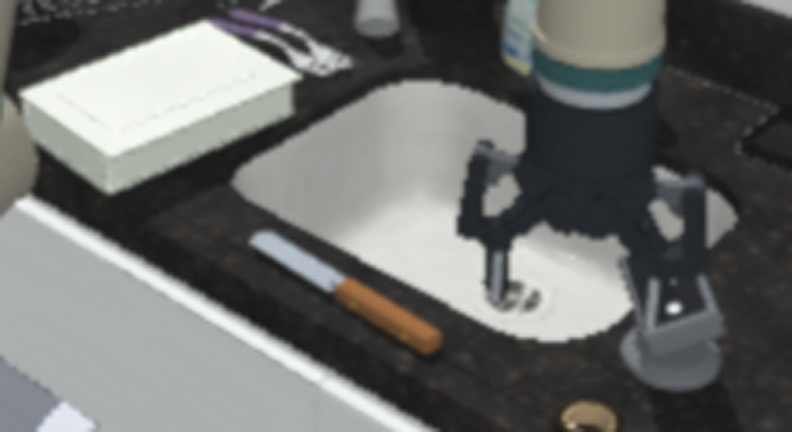

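The lid lip is near (0.483, 0.055), the knife handle is near (0.40, -0.243), and the reader foot is at pixel (436,279). Next I move above the knife, turned so the fingers close along x.

Request:
{"op": "send_rows", "data": {
  "increments": [
    {"gripper": -1,"linear": [0.02,0.04,0.02],"delta_rot": [0,0,0.14]},
    {"gripper": -1,"linear": [0.155,0.27,0.03],"delta_rot": [0,0,1.131]},
    {"gripper": -1,"linear": [0.155,0.27,0.03],"delta_rot": [0,0,1.131]},
    {"gripper": -1,"linear": [0.155,0.27,0.03],"delta_rot": [0,0,1.131]},
    {"gripper": -1,"linear": [0.155,0.27,0.03],"delta_rot": [0,0,1.131]},
    {"gripper": -1,"linear": [0.155,0.27,0.03],"delta_rot": [0,0,1.131]},
    {"gripper": -1,"linear": [0.155,0.27,0.03],"delta_rot": [0,0,1.131]},
    {"gripper": -1,"linear": [0.155,0.27,0.03],"delta_rot": [0,0,1.131]}
  ]
}}

```text
clock: 1.05
position: [0.4009, -0.2475, 0.2353]
ee_rot: [0.0, 0.704, 0.71, 0.001]
contact_force: [-0.0, -0.9, 0.5]
width: 0.0853
gripper_force: 0.0
```

```bash
python3 - <<'E'
from h import *
C=cam("wrist"); cv2.imwrite("pics/w2.png",C[0])
S=cam("scene"); cv2.imwrite("pics/s2.png",cv2.resize(S[0][220:310,370:490],None,fx=6,fy=6,interpolation=2))
s=get_state(); print(s["clock"],s["position"],s["ee_rot"],s["qpos"])
hsv=cv2.cvtColor(C[0],cv2.COLOR_BGR2HSV); m=cv2.inRange(hsv,(5,110,50),(20,255,230))
c=max(cv2.findContours(m,0,2)[0],key=cv2.contourArea); print(cv2.contourArea(c))
b=cv2.boxPoints(cv2.minAreaRect(c)); print([(p.round().tolist(),onz(C,p,.012)[:2].round(4).tolist()) for p in b])
# where the known guess projects
print(proj(C,[.4,-.243,.016]),proj(C,[.483,.055,.05]))
E
```

```text
1.15 [ 0.40011882 -0.24951535  0.23510855] [ 1.35393382e-04  7.06527688e-01  7.07685387e-01 -2.60095838e-05] [-7.05245682e-01  1.01310442e-01  1.65581049e+00 -7.46106425e-05
  1.38420591e+00 -7.06869085e-01]
1092.0
[([311.0, 204.0], [0.3865, -0.2961]), ([317.0, 119.0], [0.3936, -0.1885]), ([332.0, 120.0], [0.4117, -0.1896]), ([326.0, 205.0], [0.4059, -0.2973])]
[321.54789802 163.93871024] [ 418.69930473 -164.71343069]
```

View pics/w2.png

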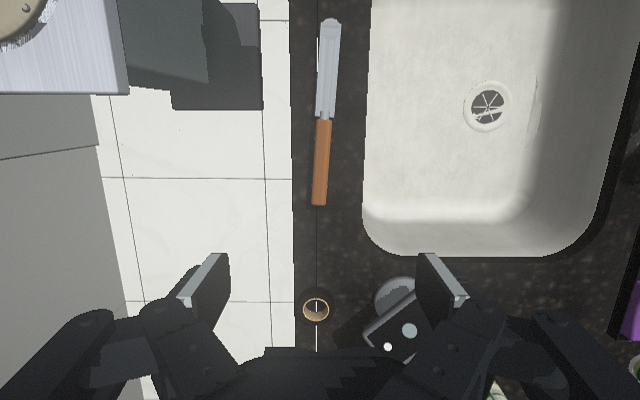

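View pics/s2.png

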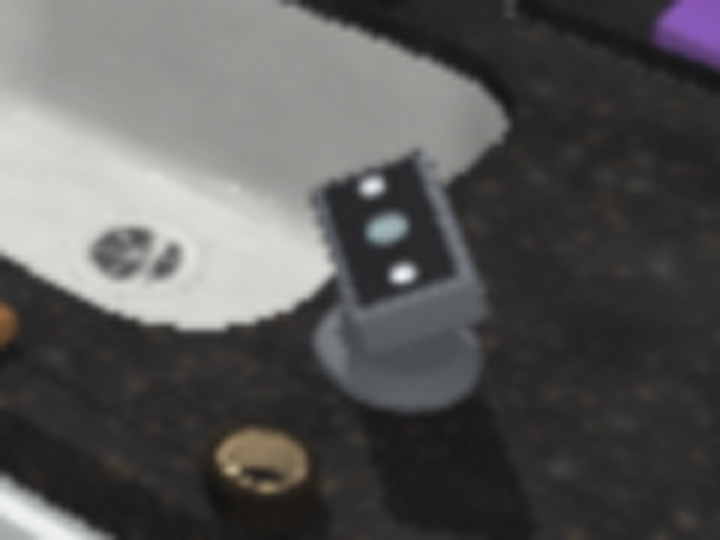

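The wrist picture shows the knife handle at columns 311-332 and rows 119-205, and the reader head half hidden near (400,325). The scene crop shows the reader window with three lights, at (372,185), (388,228) and (402,272). The handle measures 108 x 19 mm, which fits. I grip it at about +35 mm along.

Request:
{"op": "send_rows", "data": {
  "increments": [
    {"gripper": -1,"linear": [0.0015,0.0415,-0.045],"delta_rot": [0,0,-0.06]},
    {"gripper": -1,"linear": [0.0015,0.0415,-0.09],"delta_rot": [0,0,-0.06]},
    {"gripper": -1,"linear": [0.0015,0.0415,-0.135],"delta_rot": [0,0,-0.06]},
    {"gripper": -1,"linear": [0.0015,0.0415,-0.18],"delta_rot": [0,0,-0.06]},
    {"gripper": -1,"linear": [0.0015,0.0415,-0.21],"delta_rot": [0,0,-0.06]},
    {"gripper": -1,"linear": [0.0015,0.0415,-0.225],"delta_rot": [0,0,-0.06]},
    {"gripper": -1,"linear": [0.0015,0.0415,-0.23],"delta_rot": [0,0,-0.06]},
    {"gripper": -1,"linear": [0.0015,0.0415,-0.23],"delta_rot": [0,0,-0.06]}
  ]
}}

```text
clock: 1.95
position: [0.401, -0.2092, 0.0046]
ee_rot: [-0.001, 0.729, 0.685, -0.0]
contact_force: [0.3, 0.4, -0.1]
width: 0.0855
gripper_force: 0.0
```

Request:
{"op": "send_rows", "data": {
  "newtons": 120,
  "increments": [
    {"gripper": 1,"linear": [0,0,0],"delta_rot": [0,0,0]},
    {"gripper": 1,"linear": [0,0,0],"delta_rot": [0,0,0]},
    {"gripper": 1,"linear": [0,0,0],"delta_rot": [0,0,0]},
    {"gripper": 1,"linear": [0,0,0],"delta_rot": [0,0,0]},
    {"gripper": 1,"linear": [0,0,0],"delta_rot": [0,0,0]},
    {"gripper": 1,"linear": [0,0,0],"delta_rot": [0,0,0]}
  ]
}}

```text
clock: 2.55
position: [0.4013, -0.2088, 0.0052]
ee_rot: [0.0, 0.728, 0.686, 0.0]
contact_force: [0.1, -0.2, 0.2]
width: -0.0003
gripper_force: 0.0
```

The gripper closed on nothing, so I look.

```bash
python3 - <<'E'
from h import *
C=cam("wrist"); S=cam("scene")
a=cv2.resize(C[0],None,fx=.9,fy=.9); b=cv2.resize(S[0][215:300,300:420],None,fx=3,fy=3,interpolation=2)
o=np.zeros((600,600,3),np.uint8); o[:360,:576]=a; o[360:600,:360]=b[:240]; cv2.imwrite("pics/w3.png",o)
print(get_state()["position"],C[3],S[3])
for n,D in [("w",C),("s",S)]:
    hsv=cv2.cvtColor(D[0],cv2.COLOR_BGR2HSV); m=cv2.inRange(hsv,(5,110,50),(20,255,230))
    if n=="s": m[:,:300]=0;m[:,420:]=0;m[:220]=0;m[300:]=0
    c=max(cv2.findContours(m,0,2)[0],key=cv2.contourArea); print(cv2.contourArea(c))
    print([(p.round().tolist(),onz(D,p,.012)[:2].round(4).tolist()) for p in cv2.boxPoints(cv2.minAreaRect(c))])
E
```

```text
[ 0.40133475 -0.20878319  0.00507927] [ 0.40559672 -0.13935601  0.17513203] [-0.46762947 -0.96351862  0.86884254]
1238.5
[([304.0, 201.0], [0.3928, -0.1863]), ([340.0, 201.0], [0.4123, -0.1874]), ([340.0, 250.0], [0.411, -0.2164]), ([304.0, 250.0], [0.3906, -0.2152])]
208.0
[([342.0, 262.0], [0.3822, -0.1948]), ([346.0, 255.0], [0.417, -0.1813]), ([373.0, 272.0], [0.4067, -0.2975]), ([369.0, 279.0], [0.374, -0.308])]
```

View pics/w3.png

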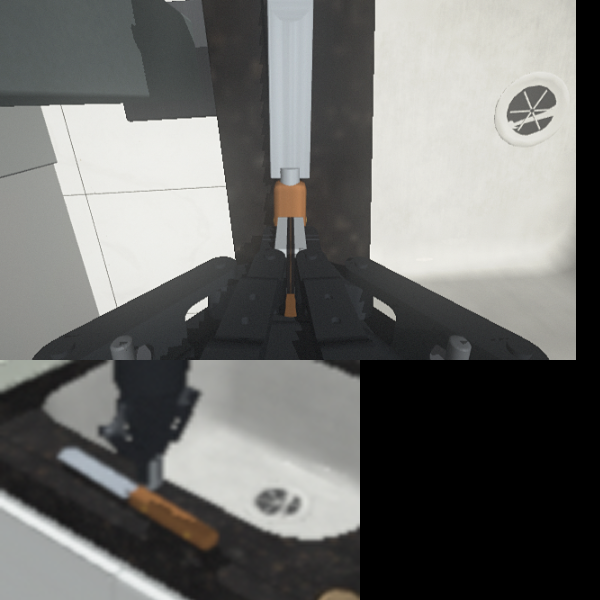

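```bash
python3 - <<'E'
from h import *
C=cam("wrist"); S=cam("scene"); D=cam("side"); p=get_state()["position"]
for z in (0,.01,.02,.03): print(z,proj(C,p+[0,0,z]),proj(S,p+[0,0,z]),proj(D,p+[0,0,z]))
print(get_state()["clock"],get_state()["width"])
a=cv2.resize(C[0][180:360,250:400],None,fx=3,fy=3,interpolation=2); b=cv2.resize(S[0][225:290,320:390],None,fx=5,fy=5,interpolation=2)
o=np.zeros((540,800,3),np.uint8); o[:540,:450]=a; o[:325,450:800]=b; cv2.imwrite("pics/w4.png",o)
E
```

```text
0 [322.11690526 233.91601222] [349.54174952 263.02744354] [360.05743591 215.51057633]
0.01 [322.09862968 240.80885944] [349.55793868 260.40746691] [360.28838586 213.66486966]
0.02 [322.07820881 248.51082768] [349.57423881 257.76953246] [360.52133616 211.8031765 ]
0.03 [322.05524136 257.17326897] [349.59065104 255.11345493] [360.75631293 209.92528826]
2.8 0.0001444929813396711
```

View pics/w4.png

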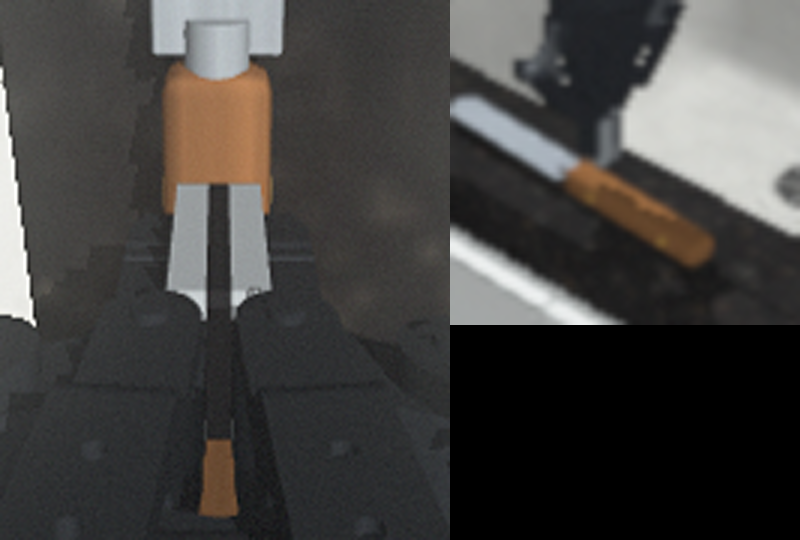

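The crop shows the fingertips shut on top of the handle, with tip row 241, about 11 mm above the reported TCP. I lift, open, go in deeper and watch the force.

Request:
{"op": "send_rows", "data": {
  "increments": [
    {"gripper": 1,"linear": [0,0,0.035],"delta_rot": [0,0,0]},
    {"gripper": -1,"linear": [0,0,0.035],"delta_rot": [0,0,0]},
    {"gripper": -1,"linear": [0,0,0.035],"delta_rot": [0,0,0]},
    {"gripper": -1,"linear": [0,0,0.035],"delta_rot": [0,0,0]},
    {"gripper": -1,"linear": [0,0,0.035],"delta_rot": [0,0,0]},
    {"gripper": -1,"linear": [0,0,0.02],"delta_rot": [0,0,0]},
    {"gripper": -1,"linear": [0,0,0.0],"delta_rot": [0,0,0]},
    {"gripper": -1,"linear": [0,0,-0.007],"delta_rot": [0,0,0]}
  ]
}}

```text
clock: 3.6
position: [0.3998, -0.2077, -0.0038]
ee_rot: [-0.002, 0.728, 0.686, -0.0]
contact_force: [0.0, -0.7, -0.3]
width: 0.0855
gripper_force: 0.0
```

Request:
{"op": "send_rows", "data": {
  "increments": [
    {"gripper": -1,"linear": [0,0,-0.003],"delta_rot": [0,0,0]},
    {"gripper": -1,"linear": [0,0,-0.006],"delta_rot": [0,0,0]},
    {"gripper": -1,"linear": [0,0,-0.006],"delta_rot": [0,0,0]}
  ]
}}

```text
clock: 3.9
position: [0.4014, -0.2089, -0.008]
ee_rot: [0.0, 0.728, 0.686, 0.0]
contact_force: [0.3, -0.4, -0.2]
width: 0.0853
gripper_force: 0.0
```

Request:
{"op": "send_rows", "data": {
  "newtons": 120,
  "increments": [
    {"gripper": 1,"linear": [0,0,0],"delta_rot": [0,0,0]},
    {"gripper": 1,"linear": [0,0,0],"delta_rot": [0,0,0]},
    {"gripper": 1,"linear": [0,0,0],"delta_rot": [0,0,0]},
    {"gripper": 1,"linear": [0,0,0],"delta_rot": [0,0,0]},
    {"gripper": 1,"linear": [0,0,0],"delta_rot": [0,0,0]},
    {"gripper": 1,"linear": [0,0,0],"delta_rot": [0,0,0]}
  ]
}}

```text
clock: 4.5
position: [0.4013, -0.2088, -0.0079]
ee_rot: [0.0, 0.728, 0.686, 0.0]
contact_force: [-0.3, 0.7, 0.0]
width: 0.0005
gripper_force: 0.0
```

Still empty with no contact. The scene view puts the tips about 20 mm above the reported TCP, so I go deeper in small steps, watching the force.

Request:
{"op": "send_rows", "data": {
  "increments": [
    {"gripper": 1,"linear": [0,0,0.02],"delta_rot": [0,0,0]},
    {"gripper": -1,"linear": [0,0,0.02],"delta_rot": [0,0,0]},
    {"gripper": -1,"linear": [0,0,0.02],"delta_rot": [0,0,0]},
    {"gripper": -1,"linear": [0,0,0.02],"delta_rot": [0,0,0]},
    {"gripper": -1,"linear": [0,0,0.02],"delta_rot": [0,0,0]},
    {"gripper": -1,"linear": [0,0,0.0],"delta_rot": [0,0,0]},
    {"gripper": -1,"linear": [0,0,-0.006],"delta_rot": [0,0,0]},
    {"gripper": -1,"linear": [0,0,-0.006],"delta_rot": [0,0,0]}
  ]
}}

```text
clock: 5.3
position: [0.4002, -0.208, -0.0151]
ee_rot: [-0.002, 0.728, 0.686, -0.0]
contact_force: [-0.1, 0.2, -0.2]
width: 0.0854
gripper_force: 0.0
```

```bash
python3 - <<'E'
from h import *
s=get_state();print(s["position"],s["width"])
C=cam("wrist"); S=cam("scene"); D=cam("side"); p=s["position"]
a=cv2.resize(C[0],None,fx=.9,fy=.9); b=cv2.resize(S[0][215:300,310:430],None,fx=3,fy=3,interpolation=2)
o=np.zeros((600,800,3),np.uint8); o[:360,:576]=a; o[360:600,:360]=b[:240]
b=cv2.resize(D[0][180:240,310:410],None,fx=4,fy=4,interpolation=2);o[360:600,380:780]=b; cv2.imwrite("pics/w5.png",o)
for dx in (-.045,.045):
  for z in (0,.013,.03):
    q=p+[dx,0,z]; print(dx,z,proj(C,q)*.9,(proj(S,q)-[310,215])*3+[0,360],(proj(D,q)-[310,180])*4+[380,360])
E
```

```text
[ 0.40022312 -0.20803643 -0.01506211] 0.08543819186113995
-0.045 0 [220.90805515 214.32501633] [ 88.10355672 540.01284078] [611.05457945 542.92362754]
-0.045 0.013 [215.78755845 222.72832767] [ 88.03014161 529.81045073] [612.44209447 533.46113193]
-0.045 0.03 [207.84458306 235.76364421] [ 87.93313356 516.3293849 ] [614.28042138 520.92421509]
0.045 0 [359.68924713 206.79694647] [145.38278236 500.47266599] [547.24411438 493.05811802]
0.045 0.013 [364.75066306 214.73203858] [145.56020662 490.49281097] [548.23695331 483.63033146]
0.045 0.03 [372.61610862 227.0631799 ] [145.79455443 477.3110902 ] [549.55181147 471.14471884]
```

View pics/w5.png

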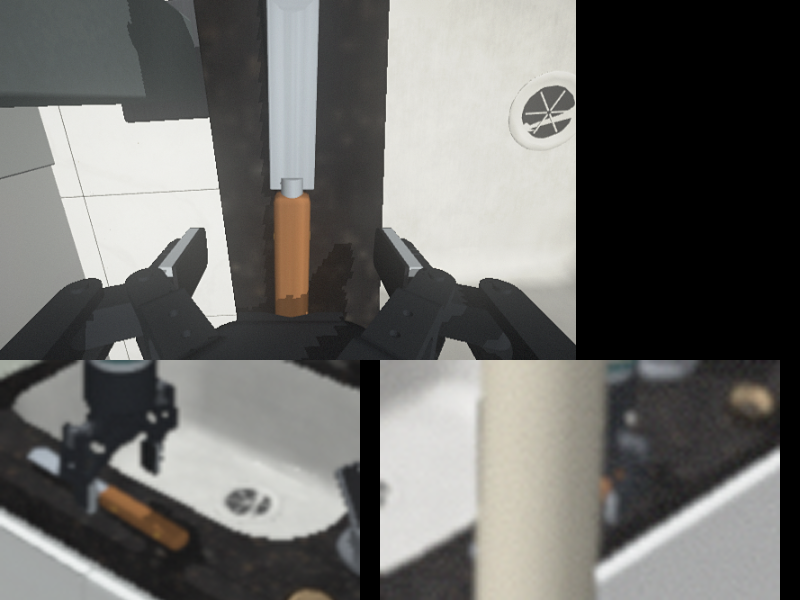

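The scene inset shows the open tips at (92,515) and (150,475), about 30 mm above the reported TCP, so about 17 mm when shut. I go to about z = -0.017 and close there.

Request:
{"op": "send_rows", "data": {
  "newtons": 120,
  "increments": [
    {"gripper": -1,"linear": [0,0,-0.003],"delta_rot": [0,0,0]},
    {"gripper": 1,"linear": [0,0,-0.003],"delta_rot": [0,0,0]},
    {"gripper": 1,"linear": [0,0,-0.003],"delta_rot": [0,0,0]},
    {"gripper": 1,"linear": [0,0,-0.003],"delta_rot": [0,0,0]},
    {"gripper": 1,"linear": [0,0,-0.003],"delta_rot": [0,0,0]},
    {"gripper": 1,"linear": [0,0,-0.003],"delta_rot": [0,0,0]},
    {"gripper": 1,"linear": [0,0,-0.003],"delta_rot": [0,0,0]}
  ]
}}

```text
clock: 6.15
position: [0.4015, -0.2089, -0.0163]
ee_rot: [0.0, 0.728, 0.686, 0.0]
contact_force: [-1.6, 0.7, 6.6]
width: 0.0157
gripper_force: 117.8
```

Request:
{"op": "send_rows", "data": {
  "increments": [
    {"gripper": 1,"linear": [0,0,0.015],"delta_rot": [0,0,0]},
    {"gripper": 1,"linear": [0,0,0.031],"delta_rot": [0,0,0]},
    {"gripper": 1,"linear": [0.04,0.03,0.031],"delta_rot": [0,0,0]},
    {"gripper": 1,"linear": [0.07,0.06,0.031],"delta_rot": [0,0,0]},
    {"gripper": 1,"linear": [0.07,0.095,0.031],"delta_rot": [0,0,0]},
    {"gripper": 1,"linear": [0.07,0.095,0.031],"delta_rot": [0,0,0]},
    {"gripper": 1,"linear": [0.07,0.095,0.031],"delta_rot": [0,0,0]}
  ]
}}

```text
clock: 6.85
position: [0.4709, -0.1131, 0.0138]
ee_rot: [-0.0, 0.727, 0.686, -0.0]
contact_force: [0.5, -0.8, -0.5]
width: 0.0152
gripper_force: 118.2
```

```bash
python3 - <<'E'
from h import *
s=get_state();print(s["position"],s["width"],s["gripper_force"])
C=cam("wrist"); S=cam("scene"); D=cam("side"); p=s["position"]
a=cv2.resize(C[0],None,fx=.75,fy=.75); b=cv2.resize(S[0][180:260,255:395],None,fx=3.5,fy=3.5,interpolation=2)
o=np.zeros((600,800,3),np.uint8); o[:300,:480]=a; o[310:590,:490]=b
b=cv2.resize(D[0][200:285,235:312],None,fx=4,fy=3.4,interpolation=2);o[310:599,492:800]=b[:289]; cv2.imwrite("pics/w6.png",o)
tip=p+[.0078,.1255,.0258]
print(tip, proj(C,tip)*.75,(proj(S,tip)-[255,180])*3.5+[0,310])
# lid front edge in the wrist view
g=C[0].astype(int); m=((g.min(2)>190)*255).astype(np.uint8); m[200:]=0
for c in sorted(cv2.findContours(m,0,2)[0],key=cv2.contourArea)[-3:]:
    ap=cv2.approxPolyDP(c,4,True).reshape(-1,2); print(cv2.contourArea(c),[(q.tolist(),onz(C,q,.05)[:2].round(3).tolist()) for q in ap][:10])
E
```

```text
[ 0.47093849 -0.1131193   0.01383979] 0.01517899590787853 118.17712223622948
[0.47873849 0.0123807  0.03963979] [242.70898165 -30.04797669] [213.98228987 445.73739278]
1038.5 [([307, 21], [0.471, -0.011]), ([303, 98], [0.467, -0.039]), ([306, 170], [0.467, -0.068]), ([312, 187], [0.469, -0.076]), ([313, 68], [0.472, -0.028])]
1985.0 [([139, 199], [0.392, -0.077]), ([129, 165], [0.391, -0.062]), ([70, 181], [0.363, -0.067]), ([69, 186], [0.362, -0.069]), ([66, 182], [0.361, -0.068]), ([49, 187], [0.353, -0.069]), ([53, 199], [0.353, -0.075])]
38832.5 [([329, 18], [0.479, -0.01]), ([329, 44], [0.479, -0.019]), ([323, 40], [0.477, -0.018]), ([322, 148], [0.474, -0.059]), ([328, 147], [0.477, -0.059]), ([329, 187], [0.476, -0.076]), ([331, 119], [0.478, -0.048]), ([337, 119], [0.481, -0.048]), ([339, 196], [0.48, -0.081]), ([348, 112], [0.486, -0.045])]
```

View pics/w6.png

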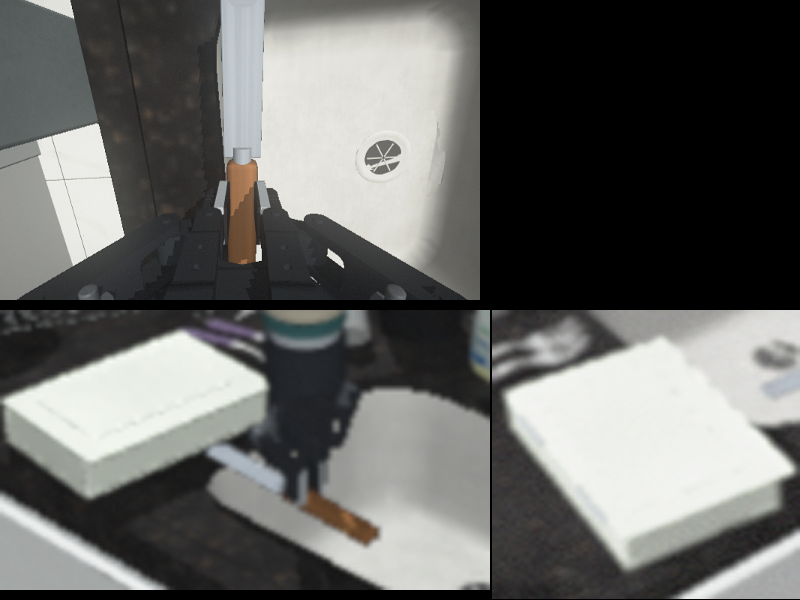

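The knife is held level, with the tip predicted at (214,446) and seen at (210,447). The lid's front edge is near y = 0.055, so I insert the blade about 9 mm under the lip.

Request:
{"op": "send_rows", "data": {
  "increments": [
    {"gripper": 1,"linear": [0.001,0.02,0.001],"delta_rot": [0,0,0]},
    {"gripper": 1,"linear": [0.002,0.038,0.001],"delta_rot": [0,0,0]},
    {"gripper": 1,"linear": [0.003,0.046,0.001],"delta_rot": [0,0,0]},
    {"gripper": 1,"linear": [0.004,0.051,0.001],"delta_rot": [0,0,0]},
    {"gripper": 1,"linear": [0.004,0.051,0.001],"delta_rot": [0,0,0]}
  ]
}}

```text
clock: 7.5
position: [0.4756, -0.0631, 0.0151]
ee_rot: [0.0, 0.728, 0.686, 0.0]
contact_force: [-0.1, -0.5, -1.3]
width: 0.0153
gripper_force: 118.2
```

```bash
python3 - <<'E'
from h import *
s=get_state();print(s["position"],s["contact_force"])
C=cam("wrist"); p=s["position"]; tip=p+[.0078,.1255,.0258]
for y in (-.05,-.03,-.015,-.005,0,.005): print(y,proj(C,tip+[y*.063,y,0]),proj(C,tip+[.03,y,.01]))
# brightness profile columns along the blade and beside it
for u in (250,300,318,335,400,450): print(u,C[0][0:110:5,u].mean(1).round().astype(int).tolist())
E
```

```text
[ 0.47557213 -0.06312226  0.01509193] [-0.12858859 -0.54180573 -1.30705868]
-0.05 [322.50937789  95.06881437] [404.52817509  88.84498373]
-0.03 [322.69020056  44.49196172] [405.26522625  33.949692  ]
-0.015 [322.8363472    3.61414001] [405.86447976 -10.68248233]
-0.005 [322.9393043  -25.18338779] [406.28855842 -42.26770028]
0 [322.99255477 -40.07776702] [406.5085217 -58.650482 ]
0.005 [323.04704138 -55.31789639] [406.73403415 -75.44656382]
250 [32, 27, 26, 34, 33, 35, 34, 37, 31, 37, 41, 35, 40, 39, 36, 36, 39, 40, 45, 38, 53, 54]
300 [127, 127, 185, 184, 186, 187, 190, 186, 187, 187, 187, 188, 188, 190, 190, 191, 190, 190, 191, 192, 192, 187]
318 [127, 127, 186, 186, 186, 187, 191, 191, 187, 189, 188, 190, 190, 189, 191, 191, 191, 193, 191, 192, 192, 192]
335 [129, 145, 188, 188, 191, 189, 190, 190, 192, 191, 194, 194, 194, 193, 191, 192, 193, 193, 194, 195, 194, 193]
400 [38, 36, 36, 41, 43, 43, 38, 41, 94, 97, 100, 100, 100, 104, 108, 114, 136, 156, 178, 196, 202, 208]
450 [35, 34, 31, 34, 38, 36, 33, 97, 97, 97, 97, 99, 100, 101, 109, 126, 151, 173, 195, 202, 206, 216]
```

Request:
{"op": "send_rows", "data": {
  "increments": [
    {"gripper": 1,"linear": [0,0,0.008],"delta_rot": [0,0,0]},
    {"gripper": 1,"linear": [0,0.001,0.016],"delta_rot": [0,0,0]},
    {"gripper": 1,"linear": [0,0.002,0.023],"delta_rot": [0,0,0]},
    {"gripper": 1,"linear": [0,0.002,0.03],"delta_rot": [0,0,0]},
    {"gripper": 1,"linear": [0,0.002,0.03],"delta_rot": [0,0,0]}
  ]
}}

```text
clock: 8.05
position: [0.476, -0.0609, 0.0462]
ee_rot: [0.001, 0.728, 0.686, 0.001]
contact_force: [-0.1, 0.3, -1.7]
width: 0.0153
gripper_force: 118.0
```

```bash
python3 - <<'E'
from h import *
s=get_state();print(s["position"],s["contact_force"],s["moment"])
for n,(x,y,w,h) in [("scene",(240,165,100,75)),("side",(230,190,90,95))]:
    C=cam(n); sub=cv2.inRange(cv2.cvtColor(C[0],cv2.COLOR_BGR2HSV)[y:y+h,x:x+w],(0,0,185),(180,50,255))
    for c in sorted(cv2.findContours(sub,0,2)[0],key=cv2.contourArea)[-2:]:
        print(n,cv2.contourArea(c),(cv2.approxPolyDP(c,3,True).reshape(-1,2)+[x,y]).tolist())
    for r in (.0,.15,.2): 
        d=.164; u=np.array([.085,.996,0]); v=np.array([.996,-.085,0]); hin=np.array([.498,.218,.046])
        print(r,[proj(C,hin-u*d*np.cos(r)+[0,0,d*np.sin(r)]+v*k+[0,0,.004]).round().tolist() for k in (-.117,.117)])
E
```

```text
[ 0.47603026 -0.06094215  0.04622823] [-0.11864932  0.29794413 -1.72380033] [-0.13788351 -0.0227702  -0.02627491]
scene 81.0 [[240, 225], [240, 229], [255, 238], [265, 239]]
scene 934.5 [[319, 190], [305, 186], [256, 206], [282, 216], [312, 203]]
0.0 [[282.0, 224.0], [333.0, 200.0]]
0.15 [[281.0, 217.0], [333.0, 194.0]]
0.2 [[280.0, 215.0], [333.0, 192.0]]
side 135.5 [[319, 261], [282, 284], [290, 284]]
side 3465.0 [[309, 194], [284, 208], [276, 203], [239, 223], [242, 237], [268, 274], [272, 265], [309, 242], [304, 232], [319, 227], [319, 214], [313, 213], [314, 200]]
0.0 [[312.0, 246.0], [277.0, 208.0]]
0.15 [[311.0, 241.0], [276.0, 203.0]]
0.2 [[311.0, 240.0], [276.0, 202.0]]
```

The lid is lifted to about 0.16 rad: corner pixels match the prediction. I follow the arc, moving the tip further under.

Request:
{"op": "send_rows", "data": {
  "increments": [
    {"gripper": 1,"linear": [0.001,0.008,0.011],"delta_rot": [0,0,0]},
    {"gripper": 1,"linear": [0.002,0.019,0.024],"delta_rot": [0,0,0]},
    {"gripper": 1,"linear": [0.003,0.033,0.036],"delta_rot": [0,0,0]},
    {"gripper": 1,"linear": [0.004,0.046,0.047],"delta_rot": [0,0,0]},
    {"gripper": 1,"linear": [0.005,0.055,0.06],"delta_rot": [0,0,0]},
    {"gripper": 1,"linear": [0.006,0.066,0.071],"delta_rot": [0,0,0]},
    {"gripper": 1,"linear": [0.007,0.078,0.081],"delta_rot": [0,0,0]},
    {"gripper": 1,"linear": [0.008,0.091,0.089],"delta_rot": [0,0,0]}
  ]
}}

```text
clock: 8.95
position: [0.4837, 0.0312, 0.135]
ee_rot: [0.0, 0.728, 0.685, 0.0]
contact_force: [1.0, -0.7, -3.2]
width: 0.0153
gripper_force: 118.1
```

Request:
{"op": "send_rows", "data": {
  "increments": [
    {"gripper": 1,"linear": [0.001,0.014,0.007],"delta_rot": [0,0,0]},
    {"gripper": 1,"linear": [0.002,0.026,0.011],"delta_rot": [0,0,0]},
    {"gripper": 1,"linear": [0.003,0.039,0.013],"delta_rot": [0,0,0]},
    {"gripper": 1,"linear": [0.004,0.052,0.015],"delta_rot": [0,0,0]},
    {"gripper": 1,"linear": [0.005,0.063,0.015],"delta_rot": [0,0,0]},
    {"gripper": 1,"linear": [0.006,0.073,0.015],"delta_rot": [0,0,0]},
    {"gripper": 1,"linear": [0.006,0.073,0.015],"delta_rot": [0,0,0]}
  ]
}}

```text
clock: 9.65
position: [0.489, 0.1047, 0.1487]
ee_rot: [-0.001, 0.727, 0.686, 0.0]
contact_force: [0.5, 0.1, -1.2]
width: 0.0151
gripper_force: 118.3
```

```bash
python3 - <<'E'
from h import *
s=get_state();print(s["position"],s["contact_force"],s["moment"],s["width"])
d=.164; u=np.array([.085,.996,0]); v=np.array([.996,-.085,0]); hin=np.array([.498,.218,.046])
for n,(x,y,w,h) in [("scene",(240,130,130,110)),("side",(180,120,150,165))]:
    C=cam(n); cv2.imwrite(f"pics/{n}7.png",C[0]); sub=cv2.inRange(cv2.cvtColor(C[0],cv2.COLOR_BGR2HSV)[y:y+h,x:x+w],(0,0,170),(180,50,255))
    for c in sorted(cv2.findContours(sub,0,2)[0],key=cv2.contourArea)[-3:]:
        print(n,cv2.contourArea(c),(cv2.approxPolyDP(c,3,True).reshape(-1,2)+[x,y]).tolist())
    for r in (1.3,1.45,1.6,1.75): 
        print(r,[proj(C,hin-u*d*np.cos(r)+[0,0,d*np.sin(r)]+v*k).round().tolist() for k in (-.117,.117)])
E
```

```text
[0.48903349 0.10473601 0.14869636] [ 0.52142756  0.10699531 -1.18632121] [-0.02007472 -0.00714258 -0.02584513] 0.015147672738466482
scene 156.5 [[369, 221], [362, 221], [364, 229], [352, 239], [369, 239]]
scene 455.5 [[329, 201], [317, 194], [327, 200], [321, 205], [316, 203], [315, 208], [294, 215], [291, 222], [290, 218], [275, 219], [279, 231], [329, 210]]
scene 1806.0 [[278, 154], [248, 163], [250, 171], [240, 175], [243, 179], [245, 175], [251, 176], [255, 203], [264, 201], [259, 206], [266, 211], [274, 208], [274, 200], [270, 199], [291, 192], [277, 200], [292, 202], [307, 195], [307, 188], [296, 190], [304, 183], [273, 167], [279, 162], [283, 165], [279, 168], [290, 173]]
1.3 [[257.0, 171.0], [311.0, 152.0]]
1.45 [[253.0, 168.0], [307.0, 149.0]]
1.6 [[249.0, 165.0], [302.0, 147.0]]
1.75 [[246.0, 164.0], [298.0, 146.0]]
side 294.0 [[265, 133], [265, 147], [260, 142], [259, 176], [264, 164], [262, 156], [277, 161], [271, 157], [271, 139]]
side 1719.5 [[180, 122], [180, 136], [186, 136], [180, 138], [185, 143], [180, 147], [191, 152], [199, 163], [208, 160], [208, 150], [215, 139], [222, 135], [226, 138], [234, 128], [244, 132], [250, 143], [257, 141], [259, 128], [254, 128], [250, 120], [245, 125], [240, 120]]
side 4105.0 [[329, 164], [322, 165], [323, 184], [306, 193], [302, 200], [277, 212], [272, 207], [253, 216], [254, 220], [273, 218], [279, 225], [264, 235], [258, 223], [251, 223], [245, 216], [251, 214], [245, 208], [244, 214], [227, 193], [240, 234], [268, 274], [277, 269], [275, 265], [289, 263], [291, 256], [295, 260], [305, 256], [306, 249], [297, 241], [294, 231], [310, 232], [329, 222]]
1.3 [[280.0, 229.0], [244.0, 188.0]]
1.45 [[273.0, 231.0], [238.0, 189.0]]
1.6 [[265.0, 234.0], [231.0, 192.0]]
1.75 [[258.0, 238.0], [225.0, 195.0]]
```

The lid stands at about 1.65 rad. I back off and lay the knife down where it was.

Request:
{"op": "send_rows", "data": {
  "increments": [
    {"gripper": 1,"linear": [0,-0.04,0],"delta_rot": [0,0,0]},
    {"gripper": 1,"linear": [0,-0.085,0],"delta_rot": [0,0,0]},
    {"gripper": 1,"linear": [-0.02,-0.13,0],"delta_rot": [0,0,0]},
    {"gripper": 1,"linear": [-0.04,-0.175,0],"delta_rot": [0,0,0]},
    {"gripper": 1,"linear": [-0.06,-0.22,0],"delta_rot": [0,0,0]},
    {"gripper": 1,"linear": [-0.08,-0.26,-0.02],"delta_rot": [0,0,0]},
    {"gripper": 1,"linear": [-0.087,-0.3,-0.04],"delta_rot": [0,0,0]},
    {"gripper": 1,"linear": [-0.087,-0.313,-0.075],"delta_rot": [0,0,0]}
  ]
}}

```text
clock: 10.55
position: [0.403, -0.215, 0.0752]
ee_rot: [0.004, 0.729, 0.684, 0.0]
contact_force: [1.0, 0.7, -0.3]
width: 0.0155
gripper_force: 118.3
```

Request:
{"op": "send_rows", "data": {
  "increments": [
    {"gripper": 1,"linear": [0,0,-0.04],"delta_rot": [0,0,0]},
    {"gripper": 1,"linear": [0,0,-0.07],"delta_rot": [0,0,0]},
    {"gripper": 1,"linear": [0,0,-0.08],"delta_rot": [0,0,0]},
    {"gripper": 1,"linear": [0,0,-0.086],"delta_rot": [0,0,0]},
    {"gripper": 1,"linear": [0,0,-0.089],"delta_rot": [0,0,0]},
    {"gripper": 1,"linear": [0,0,-0.089],"delta_rot": [0,0,0]}
  ]
}}

```text
clock: 11.15
position: [0.4032, -0.2103, -0.0142]
ee_rot: [0.001, 0.728, 0.686, 0.0]
contact_force: [0.5, 0.2, -1.0]
width: 0.0156
gripper_force: 118.3
```

Request:
{"op": "send_rows", "data": {
  "increments": [
    {"gripper": 1,"linear": [0,0,-0.002],"delta_rot": [0,0,0]},
    {"gripper": -1,"linear": [0,0,-0.002],"delta_rot": [0,0,0]},
    {"gripper": -1,"linear": [0,0,-0.002],"delta_rot": [0,0,0]},
    {"gripper": -1,"linear": [0,0,-0.002],"delta_rot": [0,0,0]},
    {"gripper": -1,"linear": [0,0,-0.002],"delta_rot": [0,0,0]},
    {"gripper": -1,"linear": [0,0,-0.002],"delta_rot": [0,0,0]},
    {"gripper": -1,"linear": [0,0,0.03],"delta_rot": [0,0,0]},
    {"gripper": -1,"linear": [0,0,0.075],"delta_rot": [0,0,0]}
  ]
}}

```text
clock: 11.95
position: [0.4004, -0.2084, 0.059]
ee_rot: [-0.003, 0.728, 0.686, -0.001]
contact_force: [0.8, -0.4, -0.6]
width: 0.0853
gripper_force: 0.0
```

Request:
{"op": "send_rows", "data": {
  "increments": [
    {"gripper": -1,"linear": [0,0,0.05],"delta_rot": [0,0,0]},
    {"gripper": -1,"linear": [0,-0.05,0.1],"delta_rot": [0,0,0]},
    {"gripper": -1,"linear": [0,-0.1,0.15],"delta_rot": [0,0,0.06]},
    {"gripper": -1,"linear": [0,-0.15,0.2],"delta_rot": [0,0,0.06]},
    {"gripper": -1,"linear": [0.02,-0.2,0.23],"delta_rot": [0,0,0.06]},
    {"gripper": -1,"linear": [0.04,-0.25,0.25],"delta_rot": [0,0,0.06]},
    {"gripper": -1,"linear": [0.06,-0.29,0.25],"delta_rot": [0,0,0.06]},
    {"gripper": -1,"linear": [0.06,-0.29,0.25],"delta_rot": [0,0,0.06]}
  ]
}}

```text
clock: 12.75
position: [0.4567, -0.4861, 0.3056]
ee_rot: [0.001, 0.707, 0.707, 0.0]
contact_force: [0.7, -0.3, -0.1]
width: 0.0857
gripper_force: 0.0
```

```bash
python3 - <<'E'
from h import *
s=get_state();print(s["clock"],s["position"],s["contact_force"])
C=cam("wrist"); S=cam("scene")
cv2.imwrite("pics/w8.png",C[0])
hsv=cv2.cvtColor(C[0],cv2.COLOR_BGR2HSV); m=cv2.inRange(hsv,(5,110,50),(20,255,230))
c=max(cv2.findContours(m,0,2)[0],key=cv2.contourArea)
print("handle",cv2.contourArea(c),[onz(C,p,.012)[:2].round(3).tolist() for p in cv2.boxPoints(cv2.minAreaRect(c))])
o=np.zeros((560,640,3),np.uint8);o[:400]=C[0]
o[400:560,:320]=cv2.resize(S[0][240:290,390:490],(320,160),interpolation=2)
o[400:560,320:]=cv2.resize(S[0][230:300,310:450],(320,160),interpolation=2);cv2.imwrite("pics/w8.png",o)
E
```

```text
12.75 [ 0.45672051 -0.48607964  0.30561425] [ 0.66770712 -0.30913135 -0.06914038]
handle 238.5 [[0.842, -0.598], [0.861, -0.559], [0.884, -0.574], [0.865, -0.614]]
```

View pics/w8.png

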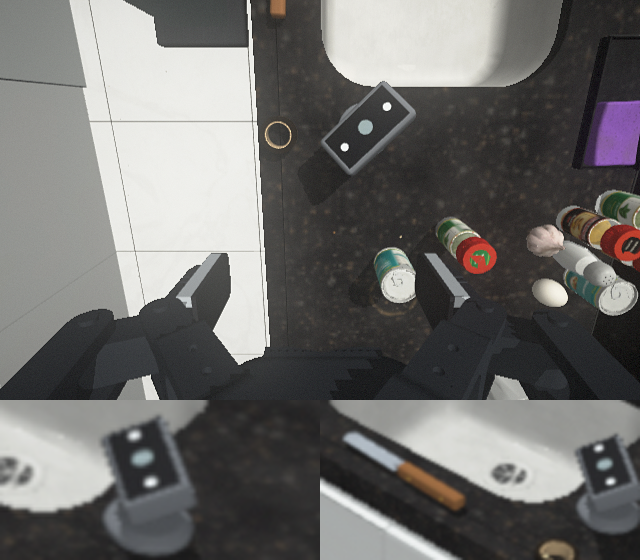

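This shows the knife lying flat on the worktop. The reader window is visible with its centre light at (365,127) and the others at (344,147) and (387,106), so its long side runs along about (+x,+y). I triangulate it.

```bash
cat > rd.py <<'E'
from h import *
def blobs(C,box,thr):
    x,y,w,h=box; g=C[0][y:y+h,x:x+w].astype(int).min(2)
    m=(g>thr).astype(np.uint8); n,l,st,ce=cv2.connectedComponentsWithStats(m)
    return [(int(st[i,4]),(ce[i]+[x,y]).round(2).tolist()) for i in range(1,n) if 3<=st[i,4]<250]
def corners(C,box,lo,hi):
    # quad of the grey frame round the window
    x,y,w,h=box; g=cv2.cvtColor(C[0][y:y+h,x:x+w],cv2.COLOR_BGR2GRAY)
    m=((g>lo)&(g<hi)).astype(np.uint8)
    return m
E
python3 - <<'E'
from rd import *
C=cam("wrist"); S=cam("scene")
np.savez("view1.npz",im=C[0],K=C[1],R=C[2],c=C[3])
print(blobs(C,(315,75,110,105),120)); print(blobs(S,(420,240,35,35),120))
g=cv2.cvtColor(C[0],cv2.COLOR_BGR2GRAY)
print("profile across", [int(cv2.getRectSubPix(g,(3,3),(365+t*.72,127+t*.69)).mean()) for t in range(-60,61,2)])
gs=cv2.cvtColor(S[0],cv2.COLOR_BGR2GRAY); print(gs[242:286,425:455:1][::2,::2])
for u1,u2 in [((365,127),(434.4,258.1)),((344,147),(436.9,265.6)),((387,106),(432.2,251.3))]: print(tri(C,u1,S,u2))
E
```

```text
[(63, [385.56, 100.6]), (24, [347.29, 104.75]), (168, [363.71, 121.64]), (59, [342.73, 141.97])]
[(10, [431.5, 250.5]), (17, [434.06, 257.59]), (11, [436.64, 265.09])]
profile across [65, 63, 67, 71, 70, 65, 62, 63, 61, 57, 57, 56, 59, 59, 61, 95, 121, 115, 94, 53, 52, 52, 52, 51, 84, 163, 176, 174, 175, 176, 172, 106, 51, 50, 49, 49, 48, 56, 111, 126, 106, 80, 75, 50, 50, 49, 48, 49, 53, 51, 50, 50, 47, 46, 47, 48, 45, 42, 41, 43, 44]
[[151 151 152 151 151 151 154 153 153 150 145 139 132 131 105]
 [152 151 151 150 151 152 150 134 151 151 146 139 129  89  51]
 [153 151 150 148 142 129  81  91 135 148 144 136  93  43  42]
 [152 141 130  88  70  45  42  65 119 144 131  93  43  40  41]
 [ 81  68  72 198 162  45  43  46 104 107  57  42  45  51  45]
 [ 42  42  55 137  81  43  42  44  89 107  45  42  47  51  45]
 [ 46  42  42  42  45  49  45  43  52 114  61  42  46  47  48]
 [ 60  42  42  65 125 148  98  44  46 102  96  52  55  43  44]
 [ 82  42  42 121 172 169 114  43  44  68 114  55  53  50  41]
 [ 99  47  42  65 104  81  47  43  43  49 109  75  45  43  42]
 [110  60  42  41  42  42  46 
[... 276 characters left out ...]
 60  45]
 [107  84 111 109 103  99  96  96  95  95  94  94  89  64  47]
 [119  81  86  96  95  94  94  94  92  92  89  87  53  47  47]
 [123  83  78  92  93  92  91  88  81  78  80  92  77  56  47]
 [122 108  78  84  86  82  79  80  79  79  80  83  75  47  42]
 [115 105  84  81  79  79  79  80  80  80  84  86  77  43  40]
 [ 81 100  89  90  90  87  86  85  88  91  90  89  71  45  40]
 [ 43  76  89  91  93  94  94  95  95  94  94  87  48  43  42]]
(array([ 0.50898721, -0.44023478,  0.07946472]), np.float64(0.007505016933249062))
(array([ 0.48360799, -0.46435663,  0.07953268]), np.float64(0.0077541890461921194))
(array([ 0.53517413, -0.41603908,  0.0776585 ]), np.float64(0.006625333507186162))
```

```bash
python3 - <<'E'
from rd import *
C=cam("wrist"); S=cam("scene")
g=cv2.cvtColor(C[0],cv2.COLOR_BGR2GRAY)
W=[]
for u1,u2 in [((363.71,121.64),(434.06,257.59)),((342.73,141.97),(436.64,265.09)),((385.56,100.6),(431.5,250.5))]:
    p,e=tri(C,u1,S,u2); W.append(p); print(p.round(4),e.round(4))
yd=W[2]-W[1]; yd/=np.linalg.norm(yd); print("y",yd.round(3),np.degrees(np.arctan2(yd[1],yd[0])), np.linalg.norm(W[2]-W[1]))
c0=np.array([363.71,121.64]); ld=np.array([42.8,-41.4]);ld/=np.linalg.norm(ld); pd=np.array([-ld[1],ld[0]])
for k in (-12,12):
    t=np.arange(-45,45,1.); pr=[int(cv2.getRectSubPix(g,(1,1),tuple(map(float,c0+ld*k+pd*q)))[0,0]) for q in t]; print(k,pr)
def edge(t,l):
    q=c0+pd*t; c,r=ray(C,q); n=np.cross(ray(S,l[0])[1],ray(S,l[1])[1]); return c+r*(n@(S[3]-c))/(n@r)
E1=edge(-19.5,[(424.2,251.3),(430.3,270.8)]);E2=edge(19.5,[(439.2,245.8),(446.7,265.8)])
print(E1,E2,np.linalg.norm(E2-E1),"lean",np.degrees(np.arctan2(E2[2]-E1[2],np.hypot(*(E2-E1)[:2]))))
E
```

```text
[ 0.5083 -0.4318  0.0776] 0.0059
[ 0.483  -0.4563  0.0775] 0.0056
[ 0.5337 -0.4073  0.0773] 0.0058
y [ 0.719  0.695 -0.002] 44.02695642146509 0.07048366629483908
-12 [64, 65, 65, 60, 59, 58, 57, 59, 61, 62, 63, 64, 61, 57, 55, 54, 55, 56, 54, 54, 55, 55, 56, 54, 57, 60, 72, 113, 125, 116, 112, 121, 101, 54, 49, 49, 50, 49, 51, 50, 51, 52, 46, 48, 48, 48, 48, 48, 48, 46, 46, 43, 44, 46, 44, 47, 45, 47, 49, 49, 49, 48, 47, 50, 48, 46, 46, 49, 46, 46, 55, 101, 132, 129, 125, 117, 99, 80, 70, 61, 48, 45, 42, 45, 47, 46, 45, 45, 44, 46]
12 [72, 74, 79, 80, 80, 77, 73, 68, 69, 70, 67, 67, 67, 70, 68, 66, 65, 66, 67, 69, 69, 68, 71, 71, 69, 69, 67, 65, 65, 87, 117, 127, 105, 57, 57, 58, 59, 58, 58, 58, 57, 57, 58, 57, 57, 57, 55, 54, 54, 55, 54, 53, 54, 54, 53, 54, 54, 55, 53, 52, 54, 54, 53, 52, 53, 53, 54, 51, 51, 50, 50, 75, 131, 135, 128, 121, 109, 92, 79, 70, 63, 58, 59, 54, 53, 56, 57, 60, 63, 61]
[ 0.48763198 -0.41309788  0.10227197] [ 0.51760835 -0.44327888  0.1155181 ] 0.044552614758527224 lean 17.296362267392457
```

The scene and wrist rays miss each other by 6 mm, so I take a second wrist view from the robot side to get the lean.

Request:
{"op": "send_rows", "data": {
  "increments": [
    {"gripper": -1,"linear": [-0.05,0.04,0],"delta_rot": [0,0,0]},
    {"gripper": -1,"linear": [-0.1,0.08,0],"delta_rot": [0,0,0]},
    {"gripper": -1,"linear": [-0.1,0.1,-0.03],"delta_rot": [0,0,0]},
    {"gripper": -1,"linear": [-0.1,0.1,-0.03],"delta_rot": [0,0,0]},
    {"gripper": -1,"linear": [-0.1,0.1,-0.03],"delta_rot": [0,0,0]}
  ]
}}

```text
clock: 13.55
position: [0.3548, -0.3808, 0.2735]
ee_rot: [-0.001, 0.707, 0.708, 0.0]
contact_force: [-0.0, 0.2, 0.6]
width: 0.0855
gripper_force: 0.0
```

```bash
python3 - <<'E'
from rd import *
C0=cam("wrist"); C=cam("wrist")
np.savez("view2.npz",im=C[0],K=C[1],R=C[2],c=C[3])
print(C[3],get_state()["position"])
p0=proj(C,[.508,-.434,.078]); print("exp",p0)
x,y=(p0-60).astype(int); b=blobs(C,(max(x,0),max(y,0),120,120),120); print(b)
g=cv2.cvtColor(C[0],cv2.COLOR_BGR2GRAY)
big=[q for q in b if q[0]>=20]
c0=np.array(max(big)[1]); small=sorted(big)[:2]
np.save("c.npy",c0)
x,y=c0.astype(int); print(g[y-60:y+62:4,x-60:x+62:4])
E
```

```text
[ 0.35623338 -0.31364693  0.44490865] [ 0.35732996 -0.38484496  0.27570007]
exp [445.25192833 211.23927101]
[(68, [469.9, 194.91]), (19, [420.42, 207.68]), (179, [446.87, 214.06]), (6, [407.5, 218.5]), (61, [424.41, 232.33])]
[[ 75  62  63  64  67  70  68  66 176 186 180 180 177 178 176 177 179 177
  179 178 177 178 175 176 175 176 175 171 176 172 175]
 [ 63  62  67  69  64  64  70  83  70  68  60 173 164 187 189 190 191 191
  189 188 190 188 191 188 185 187 187 187 183 185 187]
 [ 68  62  69  71  68  63  62  68  64  69  74  76  67  66  65  73  71  72
   69  70  70  69  68  73  72  71  73  73  71  67  69]
 [ 59  62  66  64  64  60  58  60  66  64  69  73  70  64  64  69  69  69
   70  69  66  68  73  69  67  70  70  68  66  68  72]
 [ 67  64  67  69  58  59  59  60  62  64  64  69  69  66  64  62  70  82
   71 116 146  68  67  67  67  69  68  66  68  69  62]
 [ 60  59  57  56  62  58  54  61  61  66  69  61  60  66  62  69  74  73
  120  77 108 145  73  65  66  63  63  65  64  61  63]
 [ 67  61  60  60  66  54  52  52  60  60  85 130 143 147 128  63  84 124
   56  65  64 105 148  68 
[... 2425 characters left out ...]
   48  47  46  42  45  46  42  43  41  44  49  50  51]
 [ 44  44  43  38  54  50  51  49  32  32  43 148 149 152  52  50  52  50
   52  50  49  46  47  53  55  46  43  45  49  46  51]
 [ 39  41  40  47  60  47  55  77  27  25  35  87 148 151 118  52  52  53
   50  65  52  49  49  48  52  45  50  48  47  45  49]
 [ 41  42  51  49  51  49  51  61  33  28  31  46 146 150 150  60  43  46
   52  68  54  55  50  46  47  48  48  53  43  48  47]
 [ 52  51  53  49  54  47  49  48  32  25  28  31  37 150 148 151  42  43
   50  50  53  52  50  45  44  61  46  45  54  70  69]
 [ 55  54  48  49  46  44  49  48  27  26  33  33  29  53 150 149 150  42
   43  49  60  57  47  44  46  46  45  45  49  58  65]]
```

```bash
cat >> rd.py <<'E'
def load(f):
    d=np.load(f); return d["im"],d["K"],d["R"],d["c"]
def win(C,seed):
    g=cv2.cvtColor(C[0],cv2.COLOR_BGR2GRAY); m=(g<80).astype(np.uint8)
    n,l=cv2.connectedComponents(m,connectivity=4); k=l[seed[1],seed[0]]
    c=max(cv2.findContours((l==k).astype(np.uint8),0,2)[0],key=cv2.contourArea)
    q=cv2.approxPolyDP(c,.06*cv2.arcLength(c,True),True).reshape(-1,2).astype(float)
    # refine: fit lines to contour points between corners
    pts=c.reshape(-1,2).astype(float); L=[]
    if len(q)!=4: return cv2.contourArea(c),q
    for i in range(4):
        a,b=q[i],q[(i+1)%4]; d=(b-a)/np.linalg.norm(b-a); n_=np.array([-d[1],d[0]])
        t=(pts-a)@d; s=pts[(abs((pts-a)@n_)<3)&(t>5)&(t<np.linalg.norm(b-a)-5)]
        v=cv2.fitLine(s.astype(np.float32),cv2.DIST_HUBER,0,.01,.01).ravel(); L.append(np.cross([v[2],v[3],1],[v[2]+v[0],v[3]+v[1],1]))
    r=[]
    for i in range(4):
        p=np.cross(L[i-1],L[i]); r.append(p[:2]/p[2])
    r=np.array(r); return cv2.contourArea(c),r[np.argsort(np.arctan2(*(r-r.mean(0)).T[::-1]))]
E
python3 - <<'E'
from rd import *
A=load("view1.npz"); B=load("view2.npz")
a,qa=win(A,(350,121)); b,qb=win(B,(432,214)); print(a,qa.round(1).tolist(),b,qb.round(1).tolist())
# match by rough plane projection
fa=np.array([onz(A,q,.078) for q in qa]); fb=np.array([onz(B,q,.078) for q in qb])
P=[]
for i in range(4):
    j=np.argmin(np.linalg.norm(fb-fa[i],axis=1)); p,e=tri(A,qa[i],B,qb[j]); P.append(p); print(p.round(4),e.round(4),j)
P=np.array(P); print([np.linalg.norm(P[i]-P[i-1]).round(4) for i in range(4)])
ctr=P.mean(0); n=np.linalg.svd(P-ctr)[2][2]; n*=np.sign(n[2]); print(ctr.round(4),n.round(3),np.degrees(np.arccos(n[2])))
for k,(u1,u2) in enumerate([((363.71,121.64),(446.87,214.06)),((342.73,141.97),(424.41,232.33)),((385.56,100.6),(469.9,194.91))]):
    print(tri(A,u1,B,u2))
E
```

```text
Traceback (most recent call last):
  File "rd.py", line 24, in win
    v=cv2.fitLine(s.astype(np.float32),cv2.DIST_HUBER,0,.01,.01).ravel(); L.append(np.cross([v[2],v[3],1],[v[2]+v[0],v[3]+v[1],1]))
      ~~~~~~~~~~~^^^^^^^^^^^^^^^^^^^^^^^^^^^^^^^^^^^^^^^^^^^^^^^
cv2.error: OpenCV(4.12.0) /io/opencv/modules/imgproc/src/linefit.cpp:50: error: (-215:Assertion failed) count > 0 in function 'fitLine2D_wods'
```

```bash
sed -i 's/astype(np.uint8),0,2)\[0\],key/astype(np.uint8),0,1)[0],key/' rd.py; cat > r2.py <<'E'
from rd import *
A=load("view1.npz"); B=load("view2.npz")
a,qa=win(A,(350,121)); b,qb=win(B,(432,214)); print(a,qa.round(1).tolist(),b,qb.round(1).tolist())
fa=np.array([onz(A,q,.078) for q in qa]); fb=np.array([onz(B,q,.078) for q in qb])
P=[]
for i in range(4):
    j=np.argmin(np.linalg.norm(fb-fa[i],axis=1)); p,e=tri(A,qa[i],B,qb[j]); P.append(p); print(p.round(4),e.round(4),j)
P=np.array(P); print([np.linalg.norm(P[i]-P[i-1]).round(4) for i in range(4)])
ctr=P.mean(0); n=np.linalg.svd(P-ctr)[2][2]; n*=np.sign(n[2]); print(ctr.round(4),n.round(3),np.degrees(np.arccos(n[2])))
for k,(u1,u2) in enumerate([((363.71,121.64),(446.87,214.06)),((342.73,141.97),(424.41,232.33)),((385.56,100.6),(469.9,194.91))]):
    print(tri(A,u1,B,u2))
E
python3 r2.py
```

```text
3080.0 [[380.6, 79.6], [407.8, 106.8], [348.0, 163.5], [322.8, 135.9]] 3279.0 [[464.0, 173.0], [493.3, 202.3], [429.8, 253.8], [402.9, 224.4]]
[ 0.5296 -0.3881  0.0677] 0.0001 0
[ 0.5596 -0.4197  0.088 ] 0.0004 1
[ 0.4907 -0.4868  0.0881] 0.0004 2
[ 0.4595 -0.4547  0.0691] 0.0002 3
[np.float64(0.0967), np.float64(0.048), np.float64(0.0962), np.float64(0.0486)]
[ 0.5098 -0.4373  0.0782] [-0.276  0.297  0.914] 23.939043333101917
(array([ 0.50923129, -0.43686706,  0.08059135]), np.float64(0.0002403202974867896))
(array([ 0.48418064, -0.46128396,  0.07981308]), np.float64(0.00029402685295844576))
(array([ 0.53451913, -0.41259583,  0.08007789]), np.float64(0.00010494530748402532))
```

The window measures 97 x 48 mm (98 x 50 expected), its centre is at z of about 0.078 (0.077 expected) and it leans about 0.42 rad. That gives a view point of (0.478, -0.405, 0.179). Next I go above the box.

Request:
{"op": "send_rows", "data": {
  "increments": [
    {"gripper": -1,"linear": [0.01,0.045,0.02],"delta_rot": [0,0,-0.085]},
    {"gripper": -1,"linear": [0.02,0.094,0.04],"delta_rot": [0,0,-0.085]},
    {"gripper": -1,"linear": [0.03,0.142,0.045],"delta_rot": [0,0,-0.085]},
    {"gripper": -1,"linear": [0.04,0.19,0.045],"delta_rot": [0,0,-0.085]},
    {"gripper": -1,"linear": [0.05,0.238,0.045],"delta_rot": [0,0,-0.085]},
    {"gripper": -1,"linear": [0.06,0.286,0.045],"delta_rot": [0,0,-0.085]},
    {"gripper": -1,"linear": [0.07,0.334,0.045],"delta_rot": [0,0,-0.085]},
    {"gripper": -1,"linear": [0.083,0.38,0.045],"delta_rot": [0,0,-0.085]}
  ]
}}

```text
clock: 14.45
position: [0.4417, -0.0026, 0.3213]
ee_rot: [0.002, 0.736, 0.677, 0.001]
contact_force: [1.6, -0.1, -0.5]
width: 0.0856
gripper_force: 0.0
```

Request:
{"op": "send_rows", "data": {
  "increments": [
    {"gripper": -1,"linear": [0,0.045,0],"delta_rot": [0,0,0]},
    {"gripper": -1,"linear": [0,0.085,0],"delta_rot": [0,0,0]},
    {"gripper": -1,"linear": [0,0.105,0],"delta_rot": [0,0,0]},
    {"gripper": -1,"linear": [0,0.105,0],"delta_rot": [0,0,0]},
    {"gripper": -1,"linear": [0,0.105,0],"delta_rot": [0,0,0]}
  ]
}}

```text
clock: 14.95
position: [0.441, 0.1006, 0.3202]
ee_rot: [0.001, 0.736, 0.677, 0.001]
contact_force: [-0.2, -0.7, -0.3]
width: 0.0854
gripper_force: 0.0
```

```bash
python3 - <<'E'
from rd import *
cam("wrist"); C=cam("wrist"); np.savez("view3.npz",im=C[0],K=C[1],R=C[2],c=C[3]); cv2.imwrite("pics/w9.png",C[0])
print(get_state()["position"],C[3])
# predicted box inner floor corners and rim
u=np.array([.085,.996,0]); v=np.array([.996,-.085,0]); b=np.array([.4911,.1433,0])
for z in (.004,.045): print(z,[proj(C,b+u*i*.075+v*j*.115+[0,0,z]).round().tolist() for i,j in ((-1,-1),(-1,1),(1,1),(1,-1))])
hsv=cv2.cvtColor(C[0],cv2.COLOR_BGR2HSV)
print("V\n",hsv[0:300:12,160:560:16,2]);print("S\n",hsv[0:300:12,160:560:16,1]);print("H\n",hsv[0:300:12,160:560:16,0])
E
```

```text
[0.44048479 0.09966571 0.31983205] [0.44653996 0.16941814 0.48991618]
0.004 [[278.0, 174.0], [424.0, 174.0], [434.0, 71.0], [274.0, 71.0]]
0.045 [[275.0, 179.0], [433.0, 179.0], [445.0, 68.0], [270.0, 68.0]]
V
 [[228 230 232 229 231 232  79  76  58  67  64  62  58  57  70  51  64  55
   56  56  49  50  46  38  90]
 [228 232 231 231 232 144 189 221 240 247 251 253 244 221 227 231 252 255
  192 136  39  38  56  47  52]
 [232 232 234 233 229 232 120 115 113 113 112 110 110 111 108 108 107 106
  106 105 102 104  99 103  47]
 [233 234 233 234 231 234 115 118 121 114 111 108 106 108 109 108 110 110
  108 106 104 102 140  79 194]
 [234 234 236 235 232 234 244 116 115 113 110 111 111 107 110 106 111 107
  108 110 107  59 141  55 132]
 [234 235 236 233 235 236 238 119 115 115 117 114 110 111 113 112 115 112
  110 109  47  58 141  54  53]
 [236 237 235 238 236 235 234  76 163 138 121 108 111 109 108 134 144 165
  125  52  46  57 144  60  55]
 [237 236 237 236 235 236 236  68 185 180 181 112 138 185 187 183 181 182
   57  59  50  43 133  53  49]
 [236 235 236 237 238 237 236  68 183 182 181 165
[... 6294 characters left out ...]
25   5  15  18  26  26  26  26  26  30
   24  25  25  36  21  35 170]
 [108  90  85  78  30  30  24  30  30  20  20  30  25  30  25  26  25  26
   30  23  27  36  34  30  18]
 [110  90  86  30  24  30  30  21  30  15  30  18  34  23  30  26  23  25
   27  21  25  34  24  20  10]
 [107  90  30  30  25  34  36  24  30  18  21  25  26  30  25  30  26  20
   23  25  27  23  26   0  10]
 [107  30  30  85  60  30  38  38  30  12  18  18  26  26  30  26  23  90
   27  30  30  25  15  90  45]
 [110  36  90  60 120  30  30  38  30  30  97  12  30  26  30  30  30  42
   90  30  17  24  18  45  45]
 [113 110  96  10  15  30  38  30  30  20 101  25  26  23  26  26  12  15
    0  83  30  36  30   0  30]]
```

```bash
python3 - <<'E'
from rd import *
C=load("view3.npz"); im=C[0]; hsv=cv2.cvtColor(im,cv2.COLOR_BGR2HSV)
x0,y0,x1,y1=288,78,420,168
s=hsv[y0:y1,x0:x1].astype(int)
m=((s[...,1]>45)|(s[...,2]<165)).astype(np.uint8)
m=cv2.morphologyEx(m,cv2.MORPH_CLOSE,np.ones((5,5)))
for r in m[::3,::2]: print("".join(".#"[v] for v in r))
t=cv2.inRange(hsv,(78,50,30),(108,255,255)); t[:70]=0;t[165:]=0;t[:,:290]=0;t[:,400:]=0
t=cv2.morphologyEx(t,cv2.MORPH_CLOSE,np.ones((9,9)))
c=max(cv2.findContours(t,0,1)[0],key=cv2.contourArea); print("teal",cv2.contourArea(c),cv2.boundingRect(c))
b=cv2.boxPoints(cv2.minAreaRect(c)); print([(p.round(1).tolist(),onz(C,p,.030)[:2].round(4).tolist()) for p in b])
E
```

```text
....................##############................................
....................###############...............................
...................###################............................
..................#####################.......................####
..................#####################.....................######
.................#######################...................#######
.................#######################...................#######
.................#######################...................#######
................#######################....................#######
................#######################....................#######
................#######################.....................######
................#######################.......................####
................######################............................
...............#######################............................
...............#######################............................
...............#######################............................
...............#############
[... 471 characters left out ...]
#####....................###....##..
................##################.....................###....##..
...................##############.....................####...##...
............................#.........................####...##...
......................................................####...##...
......................................................############
......................................................############
teal 2292.5 (320, 82, 42, 71)
[([316.3999938964844, 147.89999389648438], [0.4339, 0.1165]), ([327.70001220703125, 79.80000305175781], [0.4578, 0.2076]), ([364.20001220703125, 85.9000015258789], [0.5073, 0.1955]), ([352.79998779296875, 154.0], [0.4864, 0.1031])]
```

The tin is found with its centre near (0.471, 0.156) and its long side at yaw 76°. That agrees with its size and the box. I go down and grip about 12 mm in front of its centre to stay clear of the lid.

Request:
{"op": "send_rows", "data": {
  "increments": [
    {"gripper": -1,"linear": [0.0275,0.0445,-0.02],"delta_rot": [0,0,-0.155]},
    {"gripper": -1,"linear": [0.0275,0.0445,-0.06],"delta_rot": [0,0,-0.155]},
    {"gripper": -1,"linear": [0.0275,0.0445,-0.105],"delta_rot": [0,0,-0.155]},
    {"gripper": -1,"linear": [0.0275,0.0445,-0.15],"delta_rot": [0,0,-0.155]},
    {"gripper": -1,"linear": [0.0275,0.0445,-0.195],"delta_rot": [0,0,-0.155]},
    {"gripper": -1,"linear": [0.0275,0.0445,-0.235],"delta_rot": [0,0,-0.155]},
    {"gripper": -1,"linear": [0.0275,0.0445,-0.25],"delta_rot": [0,0,-0.155]},
    {"gripper": -1,"linear": [0.0275,0.0445,-0.25],"delta_rot": [0,0,-0.155]}
  ]
}}

```text
clock: 15.85
position: [0.4655, 0.1433, 0.067]
ee_rot: [-0.001, 0.787, 0.616, -0.003]
contact_force: [0.6, -0.3, 0.6]
width: 0.0854
gripper_force: 0.0
```

```bash
python3 - <<'E'
from rd import *
s=get_state(); cam("wrist"); C=cam("wrist"); np.savez("view4.npz",im=C[0],K=C[1],R=C[2],c=C[3]); print(get_state()["position"],s["contact_force"],C[3])
hsv=cv2.cvtColor(C[0],cv2.COLOR_BGR2HSV)
t=cv2.inRange(hsv,(78,50,30),(108,255,255)); 
t=cv2.morphologyEx(t,cv2.MORPH_CLOSE,np.ones((9,9)))
c=max(cv2.findContours(t,0,1)[0],key=cv2.contourArea); print("teal",cv2.contourArea(c),cv2.boundingRect(c))
b=cv2.boxPoints(cv2.minAreaRect(c)); P=np.array([onz(C,p,.030)[:2] for p in b]); print(b.round(),P.round(4).tolist(),P.mean(0))
E
```

```text
[0.46817884 0.14415535 0.06988501] [ 0.57738664 -0.32119555  0.59018711] [0.4844579  0.21136592 0.23865244]
teal 8843.5 (286, 125, 77, 132)
[[286. 125.]
 [362. 125.]
 [362. 256.]
 [286. 256.]] [[0.4589, 0.2076], [0.5067, 0.1958], [0.4876, 0.1046], [0.4337, 0.1178]] [0.47173523 0.15645953]
```

Centre confirmed at (0.472, 0.156), aligned with the fingers. I go down and grip.

Request:
{"op": "send_rows", "data": {
  "newtons": 60,
  "increments": [
    {"gripper": -1,"linear": [0.001,0,-0.035],"delta_rot": [0,0,0]},
    {"gripper": -1,"linear": [0.001,0,-0.065],"delta_rot": [0,0,0]},
    {"gripper": -1,"linear": [0.001,0,-0.08],"delta_rot": [0,0,0]},
    {"gripper": -1,"linear": [0.001,0,-0.087],"delta_rot": [0,0,0]},
    {"gripper": -1,"linear": [0.001,0,-0.087],"delta_rot": [0,0,0]}
  ]
}}

```text
clock: 16.45
position: [0.469, 0.1449, -0.0171]
ee_rot: [0.0, 0.787, 0.617, 0.001]
contact_force: [-0.3, -0.6, 0.0]
width: 0.0852
gripper_force: 0.0
```

Request:
{"op": "send_rows", "data": {
  "newtons": 60,
  "increments": [
    {"gripper": 1,"linear": [0,0,0],"delta_rot": [0,0,0]},
    {"gripper": 1,"linear": [0,0,0],"delta_rot": [0,0,0]},
    {"gripper": 1,"linear": [0,0,0],"delta_rot": [0,0,0]},
    {"gripper": 1,"linear": [0,0,0],"delta_rot": [0,0,0]},
    {"gripper": 1,"linear": [0,0,0],"delta_rot": [0,0,0]}
  ]
}}

```text
clock: 16.95
position: [0.4694, 0.1452, -0.0157]
ee_rot: [0.001, 0.787, 0.618, 0.001]
contact_force: [-1.5, -1.1, 7.1]
width: 0.0585
gripper_force: 62.6
```

Request:
{"op": "send_rows", "data": {
  "increments": [
    {"gripper": 1,"linear": [0,0,0.015],"delta_rot": [0,0,0]},
    {"gripper": 1,"linear": [0,-0.005,0.045],"delta_rot": [0,0,0]},
    {"gripper": 1,"linear": [0,-0.01,0.09],"delta_rot": [0,0,0]},
    {"gripper": 1,"linear": [0,-0.02,0.135],"delta_rot": [0,0,0]},
    {"gripper": 1,"linear": [0,-0.04,0.175],"delta_rot": [0,0,0]},
    {"gripper": 1,"linear": [0,-0.07,0.21],"delta_rot": [0,0,0]},
    {"gripper": 1,"linear": [0,-0.11,0.235],"delta_rot": [0,0,0]},
    {"gripper": 1,"linear": [0,-0.15,0.25],"delta_rot": [0,0,0]}
  ]
}}

```text
clock: 17.75
position: [0.4688, -0.0061, 0.2359]
ee_rot: [0.002, 0.786, 0.618, 0.002]
contact_force: [0.7, -0.5, -1.8]
width: 0.058
gripper_force: 64.8
```

```bash
python3 - <<'E'
from rd import *
s=get_state(); print(s["clock"],s["position"],s["contact_force"],s["width"],s["gripper_force"])
q=s["ee_rot"]; Rt=R.from_quat([q[1],q[2],q[3],q[0]])
n=np.array([-.283,.291,.914]); n/=np.linalg.norm(n); y=np.array([.7177,.6964,0]); y-=n*(y@n); y/=np.linalg.norm(y)
T=R.from_matrix(np.stack([y,np.cross(-n,y),-n],1))
rv=(T*Rt.inv()).as_rotvec(); print("rotvec",rv.round(4),np.degrees(np.linalg.norm(rv)))
P=np.array([.4784,-.405,.179])-.0197*n-.0115*y; print("target",P,"delta",(P-s["position"]).round(4),"pre(+.08n)",(P+.08*n-s["position"]).round(4))
C=load("view4.npz")
E
```

```text
17.75 [ 0.46882091 -0.00608528  0.23587815] [ 0.68547776 -0.48482972 -1.8156083 ] 0.05803303422301574 64.8422446846962
rotvec [-0.2071 -0.3622 -0.5538] 39.729628929653494
target [ 0.47572285 -0.41874209  0.16099089] delta [ 0.0069 -0.4127 -0.0749] pre(+.08n) [-0.0157 -0.3894 -0.0018]
```

The tin is held (about 1.5 N of weight shows). I carry it over to a point 80 mm out from the view pose.

Request:
{"op": "send_rows", "data": {
  "increments": [
    {"gripper": 1,"linear": [0,-0.045,0.01],"delta_rot": [0,0,0]},
    {"gripper": 1,"linear": [0,-0.09,0.02],"delta_rot": [-0.035,-0.06,-0.092]},
    {"gripper": 1,"linear": [-0.003,-0.135,0.02],"delta_rot": [-0.07,-0.12,-0.185]},
    {"gripper": 1,"linear": [-0.006,-0.18,0.02],"delta_rot": [-0.104,-0.181,-0.277]},
    {"gripper": 1,"linear": [-0.009,-0.225,0.02],"delta_rot": [-0.138,-0.241,-0.369]},
    {"gripper": 1,"linear": [-0.012,-0.27,0.01],"delta_rot": [-0.173,-0.302,-0.461]},
    {"gripper": 1,"linear": [-0.015,-0.315,0],"delta_rot": [-0.207,-0.362,-0.554]},
    {"gripper": 1,"linear": [-0.016,-0.355,0],"delta_rot": [-0.207,-0.362,-0.554]}
  ]
}}

```text
clock: 18.55
position: [0.4482, -0.3578, 0.2297]
ee_rot: [0.187, 0.908, 0.367, 0.076]
contact_force: [0.8, 0.1, -1.6]
width: 0.0584
gripper_force: 64.9
```

Request:
{"op": "send_rows", "data": {
  "increments": [
    {"gripper": 1,"linear": [0,-0.034,0],"delta_rot": [0,0,0]},
    {"gripper": 1,"linear": [0,-0.034,0],"delta_rot": [0,0,0]},
    {"gripper": 1,"linear": [0,-0.034,0],"delta_rot": [0,0,0]}
  ]
}}

```text
clock: 18.85
position: [0.4512, -0.3941, 0.2323]
ee_rot: [0.189, 0.908, 0.366, 0.077]
contact_force: [0.2, 0.2, -0.8]
width: 0.0581
gripper_force: 64.9
```

```bash
cat > fin.py <<'E'
from rd import *
s=get_state(); print(s["clock"],s["position"],s["contact_force"],s["width"],s["gripper_force"],s["qpos"].round(2))
q=s["ee_rot"]; Rt=R.from_quat([q[1],q[2],q[3],q[0]])
n=np.array([-.283,.291,.914]); n/=np.linalg.norm(n); y=np.array([.7177,.6964,0]); y-=n*(y@n); y/=np.linalg.norm(y)
T=R.from_matrix(np.stack([y,np.cross(-n,y),-n],1))
print("rotvec",(T*Rt.inv()).as_rotvec().round(4))
P=np.array([.4784,-.405,.179])-.0197*n-.0115*y; print("delta",(P-s["position"]).round(4))
# tin seen from above in the wrist view: teal top centre against the expected one
C=cam("wrist"); hsv=cv2.cvtColor(C[0],cv2.COLOR_BGR2HSV)
t=cv2.inRange(hsv,(78,50,30),(108,255,255)); t=cv2.morphologyEx(t,cv2.MORPH_CLOSE,np.ones((9,9)))
for c in sorted(cv2.findContours(t,0,1)[0],key=cv2.contourArea)[-2:]: print(cv2.contourArea(c),cv2.boxPoints(cv2.minAreaRect(c)).round().tolist())
M=Rt.as_matrix(); p=np.array(s["position"])
print("exp top",[proj(C,p+M@np.array([.0115+a,b,-.0197-.026])).round().tolist() for a,b in ((.047,-.026),(.047,.026),(-.047,.026),(-.047,-.026))])
E
python3 fin.py
```

```text
18.85 [ 0.45122995 -0.39411182  0.23229093] [ 0.2095396   0.24438194 -0.84571173] 0.05809872672782522 64.93549257516861 [-0.85  0.08  1.77  0.02  0.88 -0.05]
rotvec [-0.0057 -0.0048  0.0032]
delta [ 0.0245 -0.0246 -0.0713]
775.5 [[391.0, 213.0], [433.0, 205.0], [440.0, 242.0], [398.0, 251.0]]
22608.5 [[232.0, 152.0], [372.0, 123.0], [413.0, 325.0], [273.0, 353.0]]
exp top [[252.0, 141.0], [385.0, 141.0], [374.0, 342.0], [264.0, 342.0]]
```

```bash
python3 - <<'E'
from rd import *
C=cam("wrist"); cv2.imwrite("pics/w10.png",C[0]); hsv=cv2.cvtColor(C[0],cv2.COLOR_BGR2HSV)
t=cv2.inRange(hsv,(78,50,30),(108,255,255))
for r in range(100,370,8): print(r,"".join(".#"[int(t[r,c]>0)] for c in range(210,460,4)))
E
```

```text
100 ...............................................................
108 ...............................................................
116 ...............................................................
124 ...............................................................
132 ...............................................................
140 ....................#################..........................
148 ................#########################......................
156 ..............############################.....................
164 ..............###.........#...######.######....................
172 .............#.###........#.################...................
180 .............#####........#...#######.######...................
188 .............#####........#...##.####.######...................
196 .............#####........######.#####.#####...................
204 .............#####.......##...##.###########...................
212 .............#########...##...##.##.########.......#.#.........
220 .............#########...##...##.##..#######......#######......
228 ........
[... 511 characters left out ...]
..###...............
292 ..............#########....#......#..######.#.#.#..............
300 ...............#########...#..##...##...###..#.#...............
308 ...............##########.##...##.##...........................
316 ................##########.#.##..........#....#................
324 ................#################.......#......................
332 ..................##################..#........................
340 ...............................................................
348 ......................#........................................
356 ...............................................................
364 ...............................................................
```

The tin outline spans columns 262-385 and rows 140-335, as expected, so it has not turned in the grip. I come down along the window's centre line.

Request:
{"op": "send_rows", "data": {
  "increments": [
    {"gripper": 1,"linear": [0.008,-0.008,-0.024],"delta_rot": [-0.003,-0.002,0.002]},
    {"gripper": 1,"linear": [0.016,-0.016,-0.048],"delta_rot": [-0.003,-0.002,0.002]},
    {"gripper": 1,"linear": [0.022,-0.022,-0.064],"delta_rot": [-0.003,-0.002,0.002]},
    {"gripper": 1,"linear": [0.0245,-0.0245,-0.071],"delta_rot": [-0.003,-0.002,0.002]},
    {"gripper": 1,"linear": [0.0245,-0.0245,-0.071],"delta_rot": [-0.003,-0.002,0.002]},
    {"gripper": 1,"linear": [0.0245,-0.0245,-0.071],"delta_rot": [-0.003,-0.002,0.002]},
    {"gripper": 1,"linear": [0.0245,-0.0245,-0.071],"delta_rot": [-0.003,-0.002,0.002]}
  ]
}}

```text
clock: 19.65
position: [0.4769, -0.4185, 0.1628]
ee_rot: [0.192, 0.906, 0.368, 0.078]
contact_force: [-0.2, -0.5, -0.7]
width: 0.058
gripper_force: 64.9
```

```bash
python3 fin.py; python3 - <<'E'
from rd import *
# cross-check: tin in scene view; handle of the knife and the lid still there
S=cam("scene"); D=cam("side"); hsv=cv2.cvtColor(S[0],cv2.COLOR_BGR2HSV)
t=cv2.inRange(hsv,(80,60,30),(105,255,255))[200:290,380:480]
c=max(cv2.findContours(t,0,1)[0],key=cv2.contourArea); print("tin scene",cv2.contourArea(c),np.array(cv2.boundingRect(c))+[380,200,0,0])
print("exp centre",proj(S,[.4784-.283*.026,-.405+.291*.026,.179+.914*.026]),proj(S,[.4784,-.405,.179]))
m=cv2.inRange(hsv,(5,110,50),(20,255,230))[220:300,310:400]; c=max(cv2.findContours(m,0,1)[0],key=cv2.contourArea); print("knife",np.array(cv2.boundingRect(c))+[310,220,0,0])
w=cv2.inRange(hsv,(0,0,185),(180,50,255))[130:240,235:340]; print("lid top-left px",[(int(np.where(w[:,u-235])[0].min())+130) if w[:,u-235].any() else None for u in (248,255,265,280,295)])
E
```

```text
19.65 [ 0.4769397  -0.41848438  0.16282676] [-0.2464922  -0.53090524 -0.7223537 ] 0.05804613186653738 64.91614490747452 [-0.84  0.19  1.83  0.02  0.71 -0.06]
rotvec [ 0.     -0.0007 -0.0008]
delta [-0.0012 -0.0003 -0.0018]
899.0 [[412.0, 264.0], [419.0, 220.0], [456.0, 226.0], [449.0, 270.0]]
23165.0 [[220.0, 154.0], [372.0, 123.0], [413.0, 325.0], [261.0, 356.0]]
exp top [[252.0, 141.0], [385.0, 141.0], [374.0, 342.0], [264.0, 342.0]]
tin scene 303.5 [409 211  21  23]
exp centre [418.8992636  221.20646043] [422.06365486 228.47812473]
knife [344 257  29  21]
lid top-left px [163, 161, 158, 153, 215]
```

The scene view puts the tin's top at (419.5,222.5), against (418.9,221.2) expected. The knife and lid are unchanged, so I hand in.

```bash
python3 -c "
from rig import sign_off
print(sign_off())"
```

```text
the job is handed in; nothing more can be done
None
```

The job is handed in and no verdict came back. At hand-in the knife had opened the lid to about 1.65 rad and lay back on the worktop, and the tin was held at the view point, within about 2 mm and 0.001 rad of my estimate of it.

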